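# Swap the empty yerba tin at the back of the mate tray

## Task

The open yerba tin at the back of the bamboo tray is empty and hemmed in: first stand the wooden gourd and the sugar pot aside, both on the cork mat, then move the empty tin to the middle of the kitchen scale's platform for refilling and stand the full, capped tin in the middle of the coaster that the empty one left. Last, put the gourd back on its round wooden stand and the sugar pot back on its square tile, each centred. Set everything down gently and upright, let nothing fall or tip over, and leave the bombilla where it lies.

Things in the scene. Friction and masses are not known exactly. Their poses are not given: they have to be found in the camera images.
- gourd_center (a point): Wooden mate gourd: a dark brown hollow wooden cup with a steel rim band, 88 mm tall, round; 66 mm across its straight belly (from 32 to 58 mm above its foot), 48 mm at the foot, 60 mm at the rim; about 0.22 kg. It starts upright on its round stand. The point is on its axis, 44 mm above its underside; z is its upward axis.
- pot_center (a point): Sugar pot: white ceramic pot with a domed lid and a small knob (lid and pot are one piece), 93 mm tall with the knob, round; straight wall 66 mm across from 18 to 56 mm above its foot, lid rim 67 mm across at 64 mm, knob 20 mm across at the top; about 0.3 kg. It starts upright on its square tile. The point is on its axis, 46 mm above its underside; z is its upward axis.
- empty_tin_center (a point): Empty yerba tin: open squat tinplate tin, 64 mm tall, 64 mm across up to 50 mm, above that an open screw neck 58 mm across; wall 3 mm; 0.14 kg. Starts on the cork coaster, behind and between gourd and pot (gaps 12 mm), 10 mm from the back board: grip it only when both are away, fingers left and right of it, along the board. Point on its axis, 32 mm above its underside; z its upward axis.
- full_tin_center (a point): Full yerba tin: the same squat tin closed with its dark twist cap, 68 mm tall, 64 mm across up to 50 mm, the ribbed cap 65 mm across from 50 mm to a flat top; about 0.38 kg. It starts upright on the table behind the kitchen scale (about 0.14 m farther from the robot than the scale's middle). The point is on its axis, 34 mm above its underside; z is its upward axis.
- gourd_stand (a point): Place of the gourd: fixed dark round wooden stand on the tray, 76 mm across, 10 mm thick; the point is the middle of its top, z up, x towards the tray's back board. The inner face of the back board is about 68 mm from this point.
- pot_tile (a point): Place of the sugar pot: fixed square terracotta tile on the tray, 68 x 68 mm, 8 mm thick; the point is the middle of its top, z up, x towards the tray's back board (inner face about 68 mm away). The gourd's stand and the tile lie left and right of the coaster, a little nearer the robot, either way round.
- tin_coaster (a point): Place of the yerba tin: fixed round cork coaster on the tray, 66 mm across, 4 mm thick. Point: middle of its top, z up, x towards the tray's back board, y along it. The fixed tray (260 x 360 mm, floor 10 mm above the table) has a back board, inner face 42 mm from here along x, top 85 mm above the table; other rails 28 mm high. Stand and tile are 78 mm away.
- mat (a point): Side area: fixed cork mat flat on the table, 160 mm (x) by 180 mm (y), 4 mm thick, to the left or to the right of the tray; the point is the middle of its top, z up. It has room for the gourd and the pot side by side, for instance 50 mm to either side of the middle along y. A mug 85 mm tall stands on the table about 150 mm along +x from the middle.
- scale_platform (a point): Kitchen scale: fixed flat white scale, 160 x 150 mm, with a round steel platform 110 mm across and 28 mm above the table, on the other side of the tray from the mat; the point is the middle of the platform's top, z up.
- bombilla_mid (a point): Bombilla: a loose steel drinking straw with a coiled filter, about 205 mm long and 14 mm thick, lying along y on the tray floor near the tray's front rail; to be left alone. The point is near the middle of its length, 6 mm above the tray floor; x runs along it.

How it is judged:
On the way, in this order (a step that is already met when the one before it is completed fails the run):
1. the gourd and the sugar pot both stand released on the cork mat, upright, while the empty tin is still on its coaster (angle between each of gourd_center, pot_center, empty_tin_center's own z axis and vertical below 0.12 rad and z of gourd_center in the frame of mat between 0.038 and 0.05 m and x of gourd_center in the frame of mat between -0.08 and 0.08 m and y of gourd_center in the frame of mat between -0.09 and 0.09 m and z of pot_center in the frame of mat between 0.04 and 0.052 m and x of pot_center in the frame of mat between -0.08 and 0.08 m and y of pot_center in the frame of mat between -0.09 and 0.09 m and contact force between the fingers and gourd below 0.05 N and contact force between the fingers and pot below 0.05 N and horizontal distance between empty_tin_center and tin_coaster below 0.015 m and z of empty_tin_center in the frame of tin_coaster between 0.026 and 0.038 m), for 0.2 s.
2. the empty tin stands released in the middle of the scale's platform (horizontal distance between empty_tin_center and scale_platform below 0.015 m and z of empty_tin_center in the frame of scale_platform between 0.026 and 0.038 m and angle between empty_tin_center's own z axis and vertical below 0.12 rad and contact force between the fingers and empty_tin below 0.05 N), for 0.2 s.
3. the full tin stands released in the middle of the coaster on the tray, the gourd and the pot not yet back (horizontal distance between full_tin_center and tin_coaster below 0.012 m and z of full_tin_center in the frame of tin_coaster between 0.028 and 0.04 m and angle between full_tin_center's own z axis and vertical below 0.12 rad and contact force between the fingers and full_tin below 0.05 N and horizontal distance between gourd_center and gourd_stand above 0.05 m and horizontal distance between pot_center and pot_tile above 0.05 m), for 0.2 s.
At the end, for the whole second after the job is handed in: Empty tin within 15 mm of the middle of the scale's platform; full tin on the coaster, gourd on its round stand, sugar pot on its tile, each within 12 mm of the middle; all upright (0.12 rad), released, at rest; bombilla within 20 mm of where it lay (all of step 2 and horizontal distance between full_tin_center and tin_coaster below 0.012 m and z of full_tin_center in the frame of tin_coaster between 0.028 and 0.04 m and angle between each of full_tin_center, gourd_center, pot_center's own z axis and vertical below 0.12 rad and horizontal distance between gourd_center and gourd_stand below 0.012 m and z of gourd_center in the frame of gourd_stand between 0.038 and 0.05 m and horizontal distance between pot_center and pot_tile below 0.012 m and z of pot_center in the frame of pot_tile between 0.04 and 0.052 m and linear speed of each of gourd, pot, empty_tin, full_tin below 0.02 m/s and angular speed of each of gourd, pot, empty_tin, full_tin below 0.2 rad/s and contact force between the fingers and gourd below 0.05 N and contact force between the fingers and pot below 0.05 N and contact force between the fingers and full_tin below 0.05 N and distance of bombilla_mid from where it was at the start of the episode below 0.02 m); the robot touches nothing.
It fails at once if the gourd, the sugar pot or a tin tips over (angle between any of gourd_center, pot_center, empty_tin_center, full_tin_center's own z axis and vertical above 0.6 rad).
It fails at once if the gourd, the sugar pot or a tin is let fall (faster than 0.5 m/s with no finger on it) ((contact force between the fingers and gourd below 0.05 N and linear speed of gourd above 0.5 m/s) or (contact force between the fingers and pot below 0.05 N and linear speed of pot above 0.5 m/s) or (contact force between the fingers and empty_tin below 0.05 N and linear speed of empty_tin above 0.5 m/s) or (contact force between the fingers and full_tin below 0.05 N and linear speed of full_tin above 0.5 m/s)).
It fails at once if the bombilla is shifted by more than 20 mm (distance of bombilla_mid from where it was at the start of the episode above 0.02 m).
It also fails if it takes over 136 s, if anything falls off the work surface, if the arm or the gripper's body presses on something with over 40 N, if the wrist force passes 120 N, or if a joint passes its speed limit or range.

## Robot

A 7-joint arm with a two-finger parallel gripper is mounted at the origin on the work surface. World frame = base frame: x ahead of the robot, y to its left, z up, the work surface at z = 0. Lengths are in m, angles in rad, forces in N, time in s.
With the tool pointing down it reaches from about 0.4 to 0.875 m from the base axis. Payload 19.3 kg.
Tool frame: the origin (TCP) lies on the centre line of the jaws, within the pads' length; the fingertips stand ahead of it and the grasp point (between the pads) lies 11 mm behind it (env.nose_length is the z of the fingertips in the tool frame, in m); z points along the fingers, y is the direction in which the jaws open and shut (so a half turn about z gives the same grasp; the last joint's range is limited). The gripper opens to 85 mm and grips with 20 to 120 N. Pads are 22 mm wide; open, the fingers measure 114 mm over their backs; the gripper's body (76 mm by 85 mm) begins 54 mm behind the grasp point. The pads swing forward as they close: fully open they stand 13 mm farther back than shut.
Start: joints at [-1.347, 0.521, -0.036, 1.599, 0.021, 1.021, -0.113], TCP at [0.181, 0.598, 0.239] pointing down, gripper open.
Joint ranges: [-2.91, 2.91], [-0.3, 2.13], [-1.5, 1.42], [0.17, 2.43], [-1.26, 4.41], [0.16, 1.93], [-2.52, 2.52]. Speed limits (rad/s): [1.89, 1.89, 2.39, 2.39, 3.01, 3.01, 3.01].

## Interface

Orientations are given as a rotation vector (axis times angle).
In Python, from station import env gives the robot as it stands.
- The arm moves only by the tool carry_out, never from a script. Its argument "motion" is a list of rows, each a list of 7 numbers: the turn, a rotation vector about the tool's x, y, z in rad, then the shift along the tool's x, y, z in m, then the closure, from 0 (fully open) to 1 (shut). In form: [[rx, ry, rz, tx, ty, tz, grip], ...]. A call has 1 to 20 rows; each row is the pose to reach, as a shift and turn from the pose measured when the call began, along the tool's axes at that moment; what a row does not reach only later rows make up. A row lasts 1/12 s, in which the tool goes at most 41.7 mm and 7.16 degrees, less where a joint would pass 70% of its speed; a pose out of reach is approached as far as the arm can. A call with a gripper value outside its range is refused whole. The fingers move at their own pace and stop on an object; the grip force is fixed at half the most. Time passes only in rows, so rows that repeat a pose let the fingers close. It gives the time, the measured TCP pose, the force and the opening at its end, in the units of the state.
- env.get_state(): the state, without advancing time (a new reading comes with each control period).
- env.get_image(name): name is "scene" or "side" or "wrist"; returns the picture (420x560x3 uint8, red, green, blue); there is no depth.
- env.get_calibration(name): a dict with "camera_matrix" (3x3 intrinsics, pixels), "distortion" ([k1, k2, p1, p2, k3] as OpenCV has them; the pictures are not rectified), "position" and "orientation" of the camera in the world. Camera axes: x right, y down, z forward; pixel columns grow to the right and rows downward; lengths in m; the calibration is good to about 2 mm. A picture is of the moment at which its call begins: read the wrist's pose just before it. get_calibration takes no time and is no camera call; for the wrist camera it gives the pose at the moment of the call.
- env.finish_job(): hands the job in, once; it reports no verdict.
The state is a dict: "clock": time; "joint_pos": joint angles; "joint_vel": joint speeds; "joint_torque": joint torques, N m; "tool_pos": TCP position; "ee_rot": TCP orientation; "ft_force": force on the tool from outside, world axes, zero at the start; "torque": the same for the moment, N m; "grip_width": finger opening in m.
Only numpy, scipy, OpenCV 4.12 (cv2) and the standard library are available. Lean on these libraries where they do the work, as an engineer would, in place of code of your own. Each camera call takes 0.05 s, during which the arm holds its last target.

## Working session

There is one attempt and no reset: what is moved stays moved. The work goes in short steps, Python scripts to look and compute and a tool call to move; the robot and the scene stay as the last step left them, time stands still between calls to the robot, and variables do not carry over. Pictures are saved under pics/ and viewed, and the job is handed in when it is done.

Besides the shell and the picture viewer there is one more tool, called after "Request:" as name([rows], argument=value, ...), one row to a line, values as JSON. carry_out: Moves the arm, as the interface text tells. Its arguments: {"type":"object","properties":{"motion":{"type":"array"}},"required":["motion"]}

```bash
ls; mkdir -p pics; python3 - <<'E'
from station import env
import cv2
s=env.get_state();print(s, env.nose_length)
for n in ["scene","side","wrist"]:
    c=env.get_calibration(n);print(n,c)
    cv2.imwrite(f"pics/{n}0.png",env.get_image(n)[:,:,::-1])
E
```

```text
pics
{'clock': 0.0, 'joint_pos': array([-1.34716513,  0.52201386, -0.03628471,  1.60005617,  0.02120097,
        1.02106524, -0.11280491]), 'joint_vel': array([-0.00012697,  0.00045986, -0.00061683,  0.0003734 ,  0.00029888,
        0.00277313, -0.00037278]), 'joint_torque': array([-2.06478013e-03, -9.27120996e+01,  1.97954603e+00, -3.69934773e+01,
        1.78345438e-02,  8.51698889e-03,  5.28198439e-05]), 'tool_pos': array([0.1809734 , 0.59786436, 0.23870905]), 'ee_rot': array([-4.59959308e-01, -3.10767287e+00,  1.81581206e-03]), 'ft_force': array([-0.24467183, -0.30970965, -0.95668107]), 'torque': array([ 0.02707904, -0.01286158, -0.00272208]), 'grip_width': 0.08529073101666566} 0.008
scene {'camera_matrix': array([[543.67194724,   0.        , 273.77714527],
       [  0.        , 543.67194724, 203.10782952],
       [  0.        ,   0.        ,   1.        ]]), 'distortion': array([-0.15392166,  0.        ,  0.        ,  0.        ,  0.        ]), 'position': array([ 1.18139242, -0.18639044,  1.0969095 ]), 'orientation': array([-2.1475638 , -1.57204292,  0.46456789])}
side {'camera_matrix': array([[501.87057541,   0.        , 281.85030484],
       [  0.        , 501.87057541, 200.62744462],
       [  0.        ,   0.        ,   1.        ]]), 'distortion': array([0.03866105, 0.        , 0.        , 0.        , 0.        ]), 'position': array([ 0.27195916, -0.711097  ,  0.86290424]), 'orientation': array([-2.34676388,  0.45518203, -0.16605454])}
wrist {'camera_matrix': array([[355.17592994,   0.        , 273.670486  ],
       [  0.        , 355.17592994, 211.48301949],
       [  0.        ,   0.        ,   1.        ]]), 'distortion': array([0.01724507, 0.        , 0.        , 0.        , 0.        ]), 'position': array([0.11462832, 0.61842406, 0.37276903]), 'orientation': array([2.33420144, 1.73175654, 0.2410144 ])}
```

View pics/scene0.png

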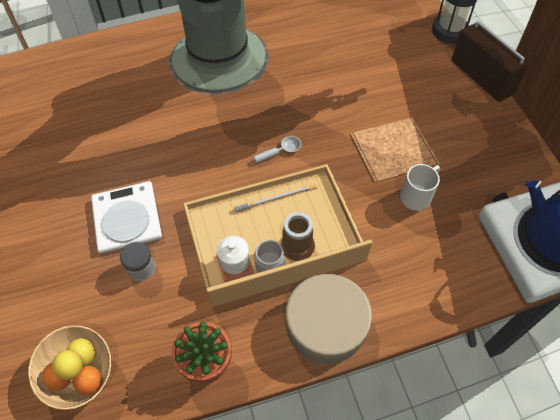

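View pics/side0.png

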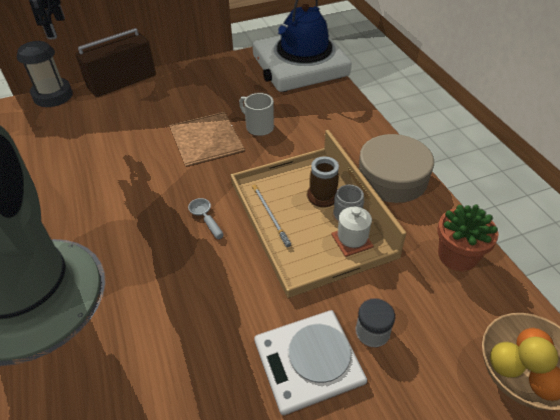

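View pics/wrist0.png

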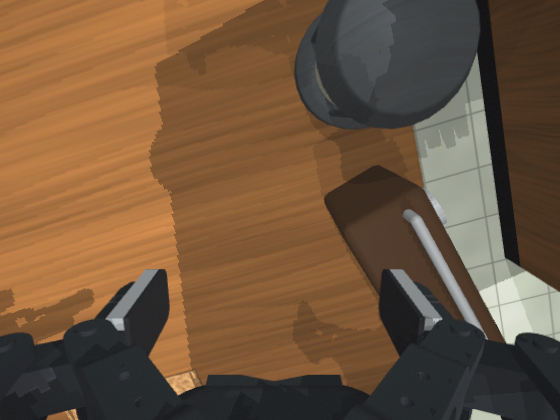

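Scene: the scale is at about (125,218), full tin (137,260), tray in the centre, with pot (233,253), empty tin (269,256) and gourd (297,233). The mat is at (395,150) and the mug at (420,187). I'll zoom in to measure.

```bash
cat > h.py <<'E'
import numpy as np, cv2, json
from scipy.spatial.transform import Rotation as R
from scipy.optimize import least_squares
class Cam:
    def __init__(s,c):
        s.K=np.array(c["camera_matrix"]);s.d=np.array(c["distortion"]);s.p=np.array(c["position"]);s.R=R.from_rotvec(c["orientation"]).as_matrix()
    def ray(s,px):
        u=cv2.undistortPoints(np.array(px,float).reshape(-1,1,2),s.K,s.d).reshape(-1,2)
        v=np.c_[u,np.ones(len(u))]@s.R.T
        return v/np.linalg.norm(v,axis=1)[:,None]
    def plane(s,px,z):
        v=s.ray(px); return s.p+v*((z-s.p[2])/v[:,2])[:,None]
    def proj(s,P):
        P=np.asarray(P,float).reshape(-1,3)
        return cv2.projectPoints(P,cv2.Rodrigues(s.R.T)[0],-s.R.T@s.p,s.K,s.d)[0].reshape(-1,2)
def tri(obs):
    A=np.zeros((3,3));b=np.zeros(3)
    for c,px in obs:
        v=c.ray([px])[0];M=np.eye(3)-np.outer(v,v);A+=M;b+=M@c.p
    X=np.linalg.solve(A,b); return X,[np.linalg.norm(c.proj(X)[0]-px) for c,px in obs]
def circ(x,y,z,r,n=48):
    a=np.linspace(0,2*np.pi,n,endpoint=False);return np.c_[x+r*np.cos(a),y+r*np.sin(a),np.full(n,z)]
E
python3 - <<'E'
from station import env
import cv2,pickle
cal={n:env.get_calibration(n) for n in["scene","side"]}
pickle.dump(cal,open("cal.pkl","wb"))
a=cv2.imread("pics/scene0.png");b=cv2.imread("pics/side0.png")
def crop(im,x,y,w,h,k,f):
    c=cv2.resize(im[y:y+h,x:x+w],None,fx=k,fy=k,interpolation=cv2.INTER_CUBIC);cv2.imwrite(f,c)
crop(a,180,160,200,150,4,"pics/c1.png")
crop(a,80,170,100,120,5,"pics/c2.png")
crop(b,225,130,190,150,4,"pics/c3.png")
crop(b,245,290,160,125,5,"pics/c4.png")
E
```

```text
(no output)
```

View pics/c1.png

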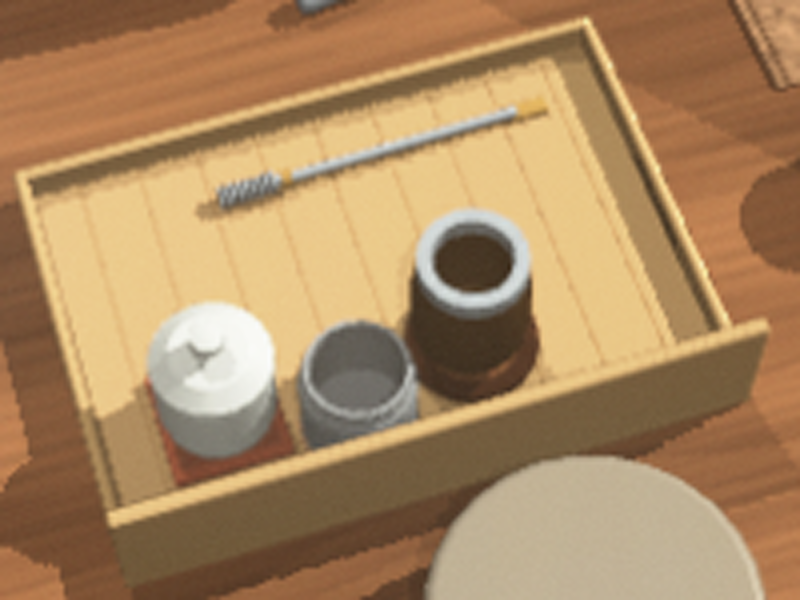

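View pics/c2.png

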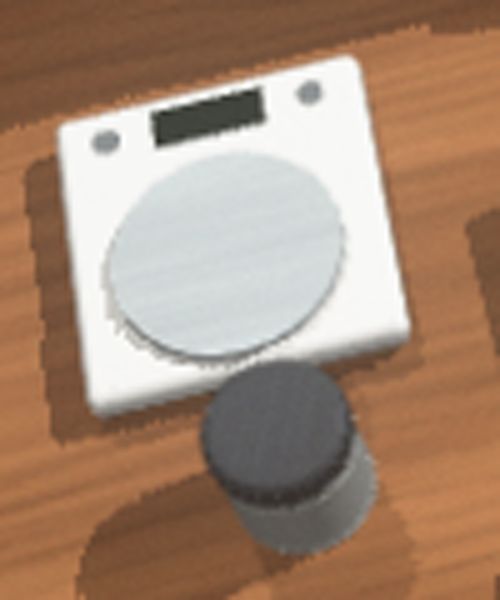

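View pics/c3.png

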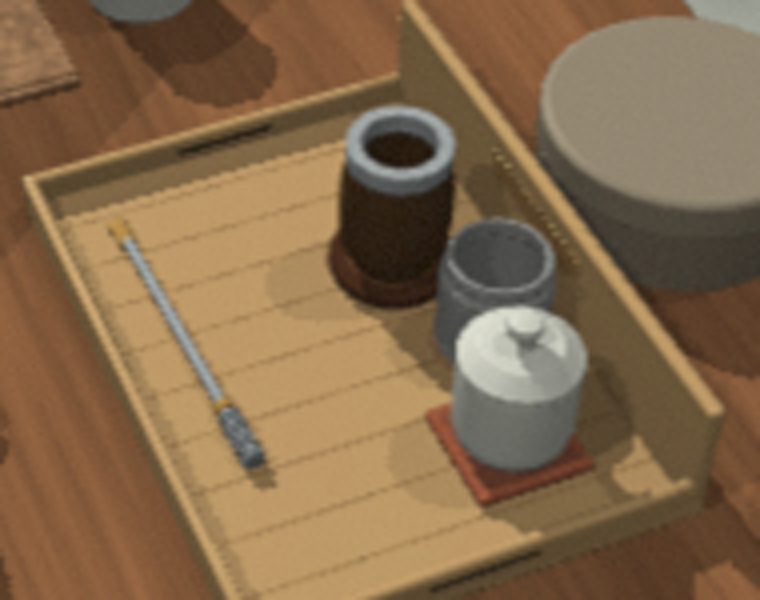

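View pics/c4.png

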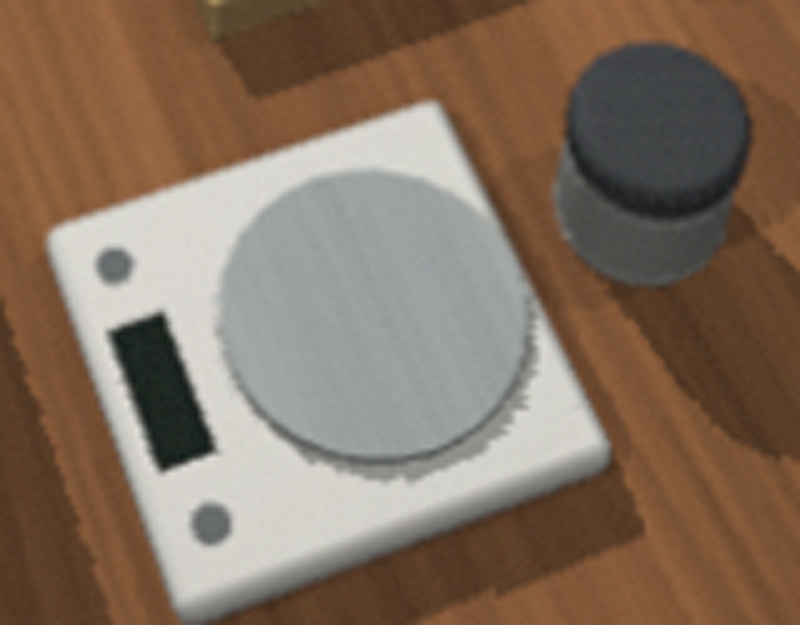

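```bash
python3 - <<'E'
from h import *;import pickle
cal=pickle.load(open("cal.pkl","rb"));S=Cam(cal["scene"]);D=Cam(cal["side"])
o=lambda p,k,ox,oy:np.array([(p[0]+.5)/k-.5+ox,(p[1]+.5)/k-.5+oy])
c1=lambda x,y:o((x,y),4,180,160);c2=lambda x,y:o((x,y),5,80,170);c3=lambda x,y:o((x,y),4,225,130);c4=lambda x,y:o((x,y),5,245,290)
for n,a,b in [("gourd rim",c1(473,258),c3(401,147)),("knob",c1(206,335),c3(527,322)),("etin rim",c1(359,368),c3(498,256)),("ftin top",c2(279,428),c4(659,118)),("platform",c2(226,253),c4(374,316)),
 ("tray front+y corner",c1(588,20),c3(27,182)),("bombilla tip +y",c1(545,105),c3(117,225)),("bomb coil end",c1(222,200),c3(252,462))]:
    X,e=tri([(S,a),(D,b)]);print(n,X.round(4),np.round(e,2))
print("board top outer corners",S.plane([c1(112,522),c1(768,325)],.085), "front",S.plane([c1(20,172),c1(588,20)],.028))
E
python3 - <<'E'
import cv2
a=cv2.imread("pics/scene0.png");b=cv2.imread("pics/side0.png")
cv2.imwrite("pics/c5.png",cv2.resize(a[105:225,340:460],None,fx=4,fy=4,interpolation=2))
cv2.imwrite("pics/c6.png",cv2.resize(b[80:180,160:290],None,fx=4,fy=4,interpolation=2))
E
```

```text
gourd rim [0.6546 0.0178 0.1074] [0.51 0.48]
knob [ 0.6569 -0.1273  0.1099] [0.38 0.39]
etin rim [ 0.6821 -0.0532  0.0768] [0.02 0.02]
ftin top [ 0.5975 -0.3286  0.0634] [0.21 0.26]
platform [ 0.4796 -0.3425  0.026 ] [0.43 0.58]
tray front+y corner [0.4744 0.155  0.025 ] [0.43 0.44]
bombilla tip +y [0.5164 0.1128 0.0112] [0.42 0.42]
bomb coil end [ 0.5227 -0.089   0.0146] [0.02 0.02]
board top outer corners [[ 0.73130208 -0.19810166  0.085     ]
 [ 0.72814706  0.15842882  0.085     ]] front [[ 0.47623369 -0.1977458   0.028     ]
 [ 0.47549742  0.15490375  0.028     ]]
```

View pics/c5.png

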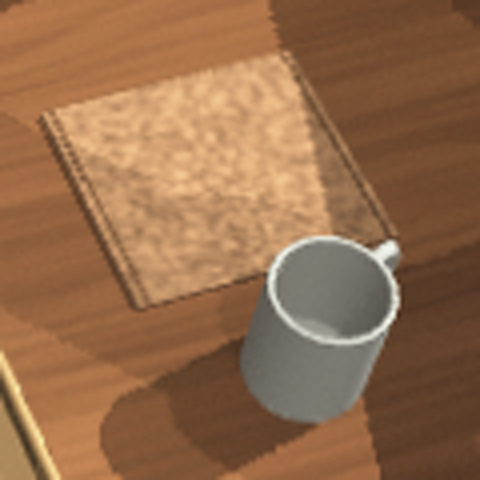

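View pics/c6.png

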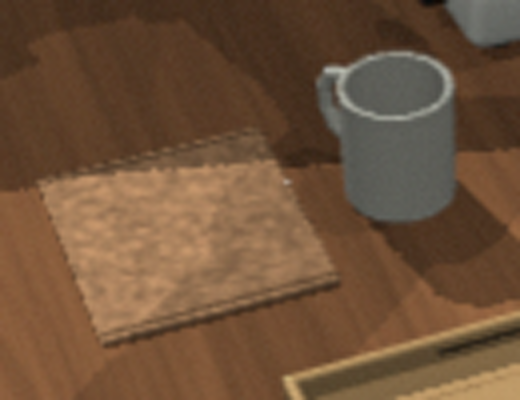

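```bash
cat >> h.py <<'E'
def rel(st,pos,psi):
    """psi: world angle of tool y axis (deg); tool z down. returns row numbers"""
    y=np.array([np.cos(np.deg2rad(psi)),np.sin(np.deg2rad(psi)),0]);z=np.array([0,0,-1.]);x=np.cross(y,z)
    T=np.c_[x,y,z];R0=R.from_rotvec(st["ee_rot"]).as_matrix()
    w=R.from_matrix(R0.T@T).as_rotvec();t=R0.T@(np.array(pos)-st["tool_pos"])
    return np.r_[w,t]
def status(env,*goals):
    s=env.get_state();R0=R.from_rotvec(s["ee_rot"]).as_matrix()
    print("t",round(s["clock"],2),"tcp",s["tool_pos"].round(4),"psi",round(np.degrees(np.arctan2(R0[1,1],R0[0,1])),2),"tilt",round(np.degrees(np.arccos(-R0[2,2])),2),"F",s["ft_force"].round(1),"w",round(s["grip_width"],4),"j",s["joint_pos"].round(2))
    for p,psi in goals: print(" goal",p,psi,"->",rel(s,p,psi).round(4))
E
python3 - <<'E'
from h import *;import pickle
cal=pickle.load(open("cal.pkl","rb"));S=Cam(cal["scene"]);D=Cam(cal["side"])
q=lambda p,k,ox,oy:np.array([(p[0]+.5)/k-.5+ox,(p[1]+.5)/k-.5+oy])
A=[q(p,4,340,105) for p in [(40,117),(288,53),(137,307),(397,236)]]
B=[q(p,4,160,80) for p in [(105,342),(42,182),(337,280),(255,130)]]
for a,b in zip(A,B): print(tri([(S,a),(D,b)]))
P=S.plane(A,.004);print(P.round(4),P.mean(0));P=D.plane(B,.004);print(P.round(4),P.mean(0))
# mug rim
print(tri([(S,q((333,291),4,340,105)),(D,q((394,86),4,160,80))]))
# overlays
items=[(.6546,.0178,.108,.030),(.6569,-.1273,.111,.010),(.6821,-.0532,.078,.029),(.5975,-.3286,.068,.0325),(.4796,-.3425,.028,.055),(.655,.0178,.02,.038),(.6569,-.1273,.018+.056,.033)]
for c,n in((S,"scene"),(D,"side")):
    im=cv2.resize(cv2.imread(f"pics/{n}0.png"),None,fx=4,fy=4,interpolation=2)
    for x,y,z,r in items:
        cv2.polylines(im,[((c.proj(circ(x,y,z,r))+.5)*4-.5).round().astype(int)],True,(0,255,0),1)
    x0,y0,w,h=((320,640,800,600) if n=="scene" else (880,520,760,600))
    cv2.imwrite(f"pics/o_{n}.png",im[y0:y0+h,x0:x0+w])
from station import env
status(env,((.6546,.0178,.23),0))
E
```

```text
(array([0.38487164, 0.25425819, 0.00332333]), [np.float64(0.1464323982567508), np.float64(0.1518140704623777)])
(array([0.38464106, 0.43207938, 0.00288216]), [np.float64(0.4158850548806465), np.float64(0.41295247493241016)])
(array([0.54033475, 0.25632778, 0.00197078]), [np.float64(0.23555650076615692), np.float64(0.22152401730341745)])
(array([ 0.53937698,  0.43651236, -0.00103398]), [np.float64(0.004802985487283346), np.float64(0.004336238520454334)])
[[0.3857 0.2537 0.004 ]
 [0.3844 0.4325 0.004 ]
 [0.542  0.255  0.004 ]
 [0.5423 0.4336 0.004 ]] [0.46361146 0.34369699 0.004     ]
[[0.3846 0.254  0.004 ]
 [0.3849 0.429  0.004 ]
 [0.5395 0.2548 0.004 ]
 [0.5378 0.4298 0.004 ]] [0.46171936 0.34190475 0.004     ]
(array([0.6121579 , 0.33550276, 0.08291186]), [np.float64(0.0867352171763663), np.float64(0.07628664032651536)])
t 0.15 tcp [0.181  0.598  0.2389] psi 73.17 tilt 0.05 F [ 0.3  0.5 -0.4] w 0.0853 j [-1.35  0.52 -0.04  1.6   0.02  1.02 -0.11]
 goal (0.6546, 0.0178, 0.23) 0 -> [-7.000e-04  6.000e-04  1.277e+00 -6.214e-01 -4.181e-01  9.300e-03]
```

View pics/o_scene.png

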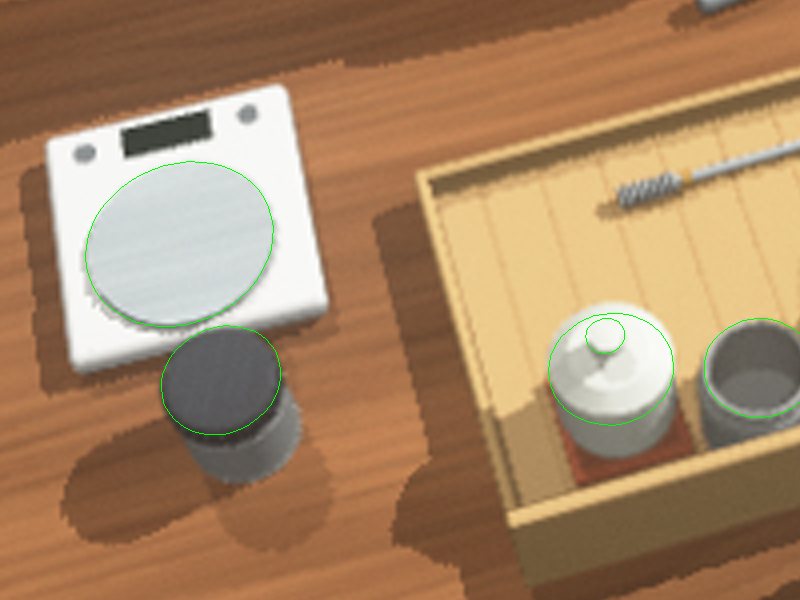

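View pics/o_side.png

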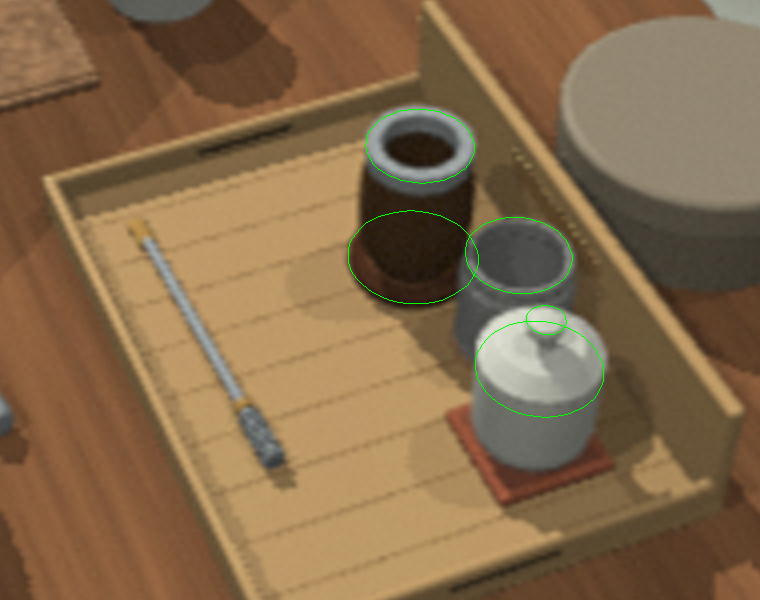

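Request:
carry_out([
  [0,0,0.1,-0.03,-0.02,0,0],
  [0,0,0.2,-0.07,-0.045,0,0],
  [0,0,0.3,-0.105,-0.07,0,0],
  [0,0,0.4,-0.14,-0.095,0,0],
  [0,0,0.5,-0.175,-0.118,0,0],
  [0,0,0.6,-0.21,-0.142,0,0],
  [0,0,0.7,-0.245,-0.165,0,0],
  [0,0,0.8,-0.28,-0.19,0,0],
  [0,0,0.9,-0.315,-0.212,0,0],
  [0,0,1.0,-0.35,-0.236,0,0],
  [0,0,1.1,-0.385,-0.26,0,0],
  [0,0,1.2,-0.42,-0.283,0,0],
  [0,0,1.277,-0.455,-0.306,0,0],
  [0,0,1.277,-0.49,-0.33,0,0],
  [0,0,1.277,-0.525,-0.353,0,0],
  [0,0,1.277,-0.56,-0.377,0,0],
  [0,0,1.277,-0.595,-0.4,0.005,0],
  [0,0,1.277,-0.621,-0.418,0.009,0],
  [0,0,1.277,-0.621,-0.418,0.009,0],
  [0,0,1.277,-0.621,-0.418,0.009,0],
])

```text
clock: 1.82
tool_pos: [0.6549, 0.0147, 0.2292]
ee_rot: [2.225, 2.216, -0.004]
ft_force: [-0.4, -0.6, 0.6]
grip_width: 0.0852
```

```bash
cat > look.py <<'E'
from station import env
from h import *;import sys,pickle
def look(tag,items=(),pts=()):
    status(env)
    c=env.get_calibration("wrist");pickle.dump(c,open(f"cal_{tag}.pkl","wb"))
    im=env.get_image("wrist")[:,:,::-1].copy();cv2.imwrite(f"pics/{tag}_raw.png",im)
    C=Cam(c)
    for x,y,z,r in items: cv2.polylines(im,[C.proj(circ(x,y,z,r)).round().astype(int)],True,(0,255,0),1)
    for p in pts: cv2.circle(im,tuple(int(v) for v in C.proj(p)[0].round()),2,(255,0,255),-1)
    cv2.imwrite(f"pics/{tag}.png",im)
    return C
E
python3 - <<'E'
from look import *
items=[(.6546,.0178,.108,.030),(.6569,-.1273,.111,.010),(.6821,-.0532,.078,.029),(.655,.0178,.02,.038),(.6569,-.1273,.018+.056,.033)]
look("w1",items); status(env,((.6546,.0178,.054),0))
E
```

```text
t 1.82 tcp [0.6549 0.0147 0.2292] psi -0.23 tilt 0.15 F [-0.4 -0.6  0.6] w 0.0852 j [-0.35  0.61  0.38  1.54 -0.25  1.04  0.09]
t 1.87 tcp [0.6543 0.0169 0.2295] psi -0.11 tilt 0.11 F [0.2 1.3 0.3] w 0.0853 j [-0.36  0.61  0.38  1.54 -0.25  1.04  0.08]
 goal (0.6546, 0.0178, 0.054) 0 -> [-0.0013  0.0013 -0.002   0.0011  0.0006  0.1755]
```

View pics/w1.png

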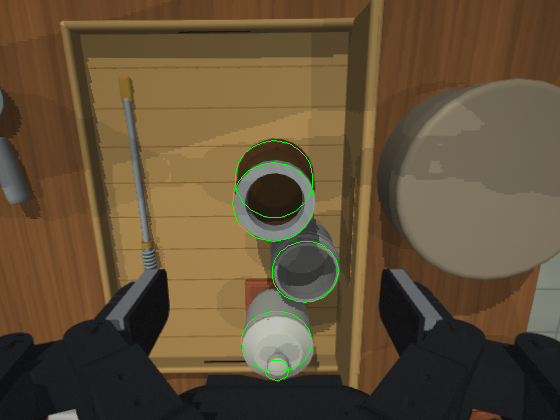

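Request:
carry_out([
  [0,0,0,0.001,0,0.02,0],
  [0,0,0,0.001,0,0.04,0],
  [0,0,0,0.001,0,0.06,0],
  [0,0,0,0.001,0,0.08,0],
  [0,0,0,0.001,0,0.1,0],
  [0,0,0,0.001,0,0.12,0],
  [0,0,0,0.001,0,0.14,0],
  [0,0,0,0.001,0,0.155,0],
  [0,0,0,0.001,0,0.165,0],
  [0,0,0,0.001,0,0.172,0],
  [0,0,0,0.001,0,0.1755,0],
  [0,0,0,0.001,0,0.1755,0],
  [0,0,0,0.001,0,0.1755,0],
])

```text
clock: 2.95
tool_pos: [0.6544, 0.0179, 0.0547]
ee_rot: [2.223, 2.219, -0.002]
ft_force: [-0.4, -0.4, 0.2]
grip_width: 0.0854
```

```bash
python3 - <<'E'
from look import *
look("w2",[(.6546,.0178,.108,.030)])
E
```

```text
t 2.95 tcp [0.6544 0.0179 0.0547] psi -0.1 tilt 0.07 F [-0.4 -0.4  0.2] w 0.0854 j [-0.31  0.82  0.3   1.65 -0.33  0.72  0.15]
```

View pics/w2.png

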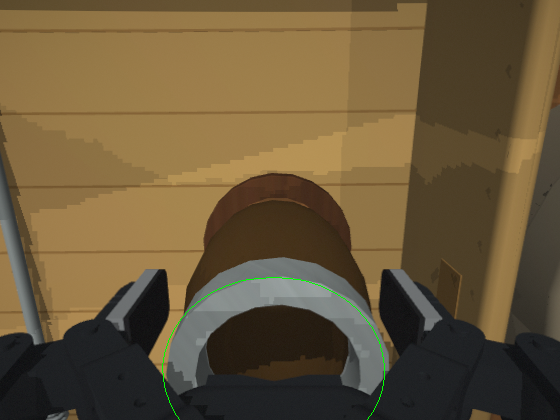

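Request:
carry_out([
  [0,0,0,0,0,0,0.3],
  [0,0,0,0,0,0,0.6],
  [0,0,0,0,0,0,1],
  [0,0,0,0,0,0,1],
  [0,0,0,0,0,0,1],
  [0,0,0,0,0,0,1],
  [0,0,0,0,0,0,1],
  [0,0,0,0,0,0,1],
  [0,0,0,0,0,0,1],
  [0,0,0,0,0,0,1],
])

```text
clock: 3.83
tool_pos: [0.6549, 0.0179, 0.0561]
ee_rot: [2.223, 2.218, 0.0]
ft_force: [-2.8, 0.9, 12.6]
grip_width: 0.0633
```

```bash
python3 - <<'E'
from h import *
from station import env
status(env,((.6546,.0178,.20),0),((.4625,.293,.20),0))
E
```

```text
t 3.83 tcp [0.6549 0.0179 0.0561] psi -0.12 tilt 0.07 F [-2.8  0.9 12.6] w 0.0633 j [-0.31  0.82  0.3   1.65 -0.33  0.72  0.15]
 goal (0.6546, 0.0178, 0.2) 0 -> [ 0.001   0.0007 -0.0021 -0.0002 -0.0002 -0.1439]
 goal (0.4625, 0.293, 0.2) 0 -> [ 0.001   0.0007 -0.0021  0.2746 -0.1929 -0.1443]
```

Request:
carry_out([
  [0,0,0,0,0,-0.004,1],
  [0,0,0,0,0,-0.012,1],
  [0,0,0,0,0,-0.025,1],
  [0,0,0,0,0,-0.042,1],
  [0,0,0,0,0,-0.06,1],
  [0,0,0,0.006,-0.004,-0.08,1],
  [0,0,0,0.018,-0.012,-0.1,1],
  [0,0,0,0.035,-0.024,-0.115,1],
  [0,0,0,0.055,-0.038,-0.128,1],
  [0,0,0,0.075,-0.053,-0.138,1],
  [0,0,0,0.095,-0.067,-0.143,1],
  [0,0,0,0.115,-0.081,-0.143,1],
  [0,0,0,0.135,-0.095,-0.143,1],
  [0,0,0,0.155,-0.109,-0.143,1],
  [0,0,0,0.175,-0.123,-0.143,1],
  [0,0,0,0.195,-0.137,-0.143,1],
  [0,0,0,0.215,-0.151,-0.143,1],
  [0,0,0,0.235,-0.165,-0.143,1],
  [0,0,0,0.255,-0.179,-0.143,1],
  [0,0,0,0.268,-0.188,-0.143,1],
])

```text
clock: 5.5
tool_pos: [0.4659, 0.2884, 0.1998]
ee_rot: [2.222, 2.221, 0.002]
ft_force: [1.2, 0.6, -2.2]
grip_width: 0.0635
```

```bash
python3 - <<'E'
from look import *
look("w3"); status(env,((.4625,.293,.042),0),((.4625,.293,.039),0))
E
```

```text
t 5.5 tcp [0.4659 0.2884 0.1998] psi -0.03 tilt 0.08 F [ 1.2  0.6 -2.2] w 0.0635 j [-0.94  0.47  0.37  1.86 -0.22  0.85 -0.45]
t 5.55 tcp [0.4646 0.2906 0.1996] psi 0.12 tilt 0.08 F [-1.2  4.4 -2.5] w 0.0635 j [-0.94  0.47  0.37  1.86 -0.22  0.85 -0.45]
 goal (0.4625, 0.293, 0.042) 0 -> [ 0.0003 -0.0014  0.0021  0.0022 -0.0021  0.1576]
 goal (0.4625, 0.293, 0.039) 0 -> [ 0.0003 -0.0014  0.0021  0.0021 -0.0021  0.1606]
```

View pics/w3.png

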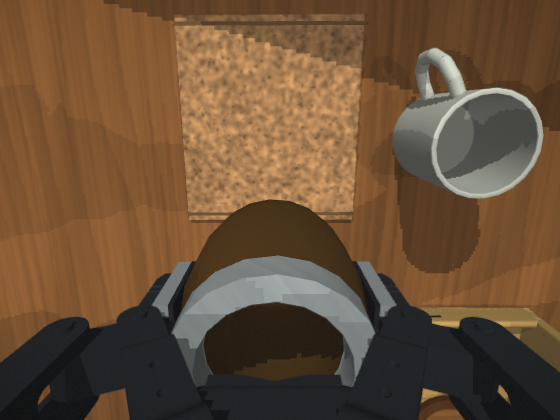

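```bash
python3 - <<'E'
from h import *;import pickle
C=Cam(pickle.load(open("cal_w3.pkl","rb")))
print(C.p, C.R[:,2]); print(C.proj([[.3835,.254,.004],[.541,.254,.004],[.3835,.433,.004],[.541,.433,.004]]))
print(C.plane([[188,221],[353,221],[175,15],[366,15]],.004))
E
```

```text
[0.46615879 0.35816349 0.33380224] [ 0.0011899  -0.27536308 -0.96133957]
[[188.23622593 221.20114997]
 [350.18958897 220.94750162]
 [173.22893176  15.2880107 ]
 [363.15148095  15.17589443]]
[[0.38328469 0.25420538 0.004     ]
 [0.54373377 0.25394259 0.004     ]
 [0.38498184 0.43321805 0.004     ]
 [0.54334987 0.43311793 0.004     ]]
```

Request:
carry_out([
  [0,0,0,0.001,-0.002,0.01,1],
  [0,0,0.002,0.002,-0.002,0.03,1],
  [0,0,0.002,0.002,-0.002,0.05,1],
  [0,0,0.002,0.002,-0.002,0.07,1],
  [0,0,0.002,0.002,-0.002,0.09,1],
  [0,0,0.002,0.002,-0.002,0.11,1],
  [0,0,0.002,0.002,-0.002,0.125,1],
  [0,0,0.002,0.002,-0.002,0.138,1],
  [0,0,0.002,0.002,-0.002,0.147,1],
  [0,0,0.002,0.002,-0.002,0.152,1],
  [0,0,0.002,0.002,-0.002,0.154,1],
  [0,0,0.002,0.002,-0.002,0.156,1],
  [0,0,0.002,0.002,-0.002,0.157,1],
  [0,0,0.002,0.002,-0.002,0.158,1],
  [0,0,0.002,0.002,-0.002,0.159,1],
  [0,0,0.002,0.002,-0.002,0.16,1],
  [0,0,0.002,0.002,-0.002,0.16,1],
])

```text
clock: 6.97
tool_pos: [0.4628, 0.2931, 0.0401]
ee_rot: [-2.221, -2.221, -0.003]
ft_force: [-2.9, -0.2, 5.4]
grip_width: 0.0633
```

Request:
carry_out([
  [0,0,0,0,0,0,0.5],
  [0,0,0,0,0,0,0.3],
  [0,0,0,0,0,0,0.1],
  [0,0,0,0,0,0,0],
  [0,0,0,0,0,0,0],
  [0,0,0,0,0,0,0],
  [0,0,0,0,0,0,0],
  [0,0,0,0,0,0,0],
])

```text
clock: 7.63
tool_pos: [0.4628, 0.2931, 0.0401]
ee_rot: [-2.221, -2.221, -0.003]
ft_force: [0.2, -0.1, 0.5]
grip_width: 0.0855
```

```bash
python3 - <<'E'
from look import *
look("w4"); status(env,((.4625,.293,.2),0),((.657,-.127,.2),0))
E
```

```text
t 7.63 tcp [0.4628 0.2931 0.0401] psi 0.01 tilt 0.12 F [ 0.2 -0.1  0.5] w 0.0855 j [-0.85  0.72  0.25  1.95 -0.34  0.52 -0.36]
t 7.68 tcp [0.4628 0.2931 0.0401] psi 0.01 tilt 0.12 F [ 0.1 -0.3 -0.6] w 0.0857 j [-0.85  0.72  0.25  1.95 -0.34  0.52 -0.36]
 goal (0.4625, 0.293, 0.2) 0 -> [ 0.0007 -0.002   0.0002  0.0002 -0.0002 -0.1599]
 goal (0.657, -0.127, 0.2) 0 -> [ 7.000e-04 -2.000e-03  2.000e-04 -4.198e-01  1.943e-01 -1.606e-01]
```

View pics/w4.png

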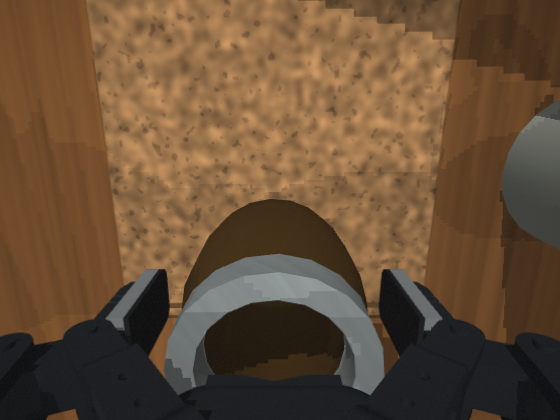

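The gourd stands upright on the mat, centred between the open fingers. Moving up and over to the pot.

Request:
carry_out([
  [0,0,0,0,0,-0.015,0],
  [0,0,0,0,0,-0.04,0],
  [0,0,0,0,0,-0.08,0],
  [0,0,0,0,0,-0.12,0],
  [0,0,0,-0.02,0.01,-0.15,0],
  [0,0,0,-0.05,0.023,-0.16,0],
  [0,0,0,-0.085,0.04,-0.16,0],
  [0,0,0,-0.12,0.056,-0.16,0],
  [0,0,0,-0.155,0.072,-0.16,0],
  [0,0,0,-0.19,0.088,-0.16,0],
  [0,0,0,-0.225,0.104,-0.16,0],
  [0,0,0,-0.26,0.12,-0.16,0],
  [0,0,0,-0.295,0.137,-0.16,0],
  [0,0,0,-0.33,0.153,-0.16,0],
  [0,0,0,-0.365,0.169,-0.16,0],
  [0,0,0,-0.395,0.183,-0.16,0],
  [0,0,0,-0.42,0.194,-0.16,0],
  [0,0,0,-0.42,0.194,-0.16,0],
  [0,0,0,-0.42,0.194,-0.16,0],
])

```text
clock: 9.27
tool_pos: [0.6566, -0.129, 0.199]
ee_rot: [-2.223, -2.218, -0.002]
ft_force: [-0.7, 0.8, -0.6]
grip_width: 0.0856
```

```bash
python3 - <<'E'
from look import *
look("w5",[(.6546,.0178,.02,.038),(.6569,-.1273,.111,.010),(.6821,-.0532,.078,.029),(.6569,-.1273,.018+.056,.033)]); status(env,((.6569,-.1273,.050),0))
cv2.imwrite("pics/s5.png",env.get_image("scene")[:,:,::-1])
E
```

```text
t 9.27 tcp [ 0.6566 -0.129   0.199 ] psi -0.14 tilt 0.09 F [-0.7  0.8 -0.6] w 0.0856 j [-0.13  0.67  0.38  1.53 -0.28  1.    0.33]
t 9.32 tcp [ 0.6565 -0.1274  0.199 ] psi -0.03 tilt 0.13 F [ 0.4  0.9 -0.5] w 0.0852 j [-0.13  0.67  0.38  1.53 -0.28  1.    0.33]
 goal (0.6569, -0.1273, 0.05) 0 -> [ 1.00e-04 -2.30e-03 -6.00e-04 -3.00e-04  4.00e-04  1.49e-01]
```

View pics/w5.png

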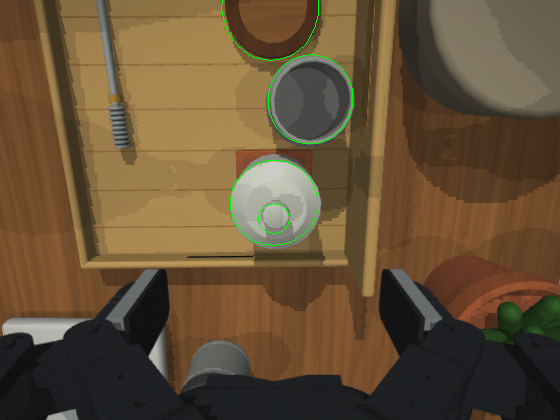

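View pics/s5.png

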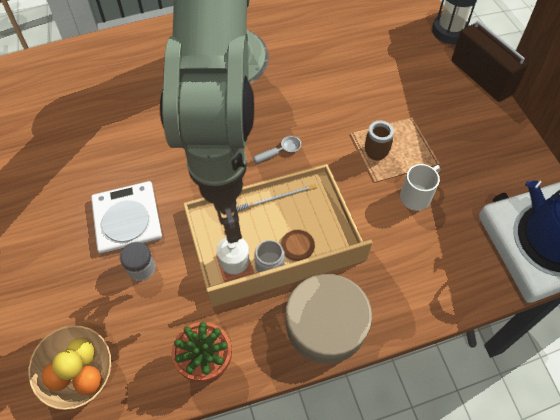

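Request:
carry_out([
  [0,0,0,0,0,0.02,0],
  [0,0,0,0,0,0.04,0],
  [0,0,0,0,0,0.06,0],
  [0,0,0,0,0,0.08,0],
  [0,0,0,0,0,0.1,0],
  [0,0,0,0,0,0.118,0],
  [0,0,0,0,0,0.132,0],
  [0,0,0,0,0,0.141,0],
  [0,0,0,0,0,0.147,0],
  [0,0,0,0,0,0.149,0],
  [0,0,0,0,0,0.149,0],
  [0,0,0,0,0,0.149,0],
  [0,0,0,0,0,0.149,0.5],
  [0,0,0,0,0,0.149,1],
  [0,0,0,0,0,0.149,1],
  [0,0,0,0,0,0.149,1],
  [0,0,0,0,0,0.149,1],
  [0,0,0,0,0,0.149,1],
  [0,0,0,0,0,0.149,1],
  [0,0,0,0,0,0.149,1],
])

```text
clock: 11.03
tool_pos: [0.6571, -0.1261, 0.0514]
ee_rot: [-2.22, -2.222, -0.005]
ft_force: [-2.2, 0.3, 11.2]
grip_width: 0.0647
```

```bash
python3 - <<'E'
from look import *
look("w6"); status(env,((.4625,.393,.2),0))
E
```

```text
t 11.03 tcp [ 0.6571 -0.1261  0.0514] psi 0.03 tilt 0.18 F [-2.2  0.3 11.2] w 0.0647 j [-0.09  0.84  0.31  1.61 -0.35  0.74  0.38]
t 11.08 tcp [ 0.6571 -0.1261  0.0514] psi 0.03 tilt 0.18 F [-1.7  0.3 10.6] w 0.0648 j [-0.09  0.84  0.31  1.61 -0.35  0.74  0.38]
 goal (0.4625, 0.393, 0.2) 0 -> [ 0.0017 -0.0026  0.0006  0.5196 -0.1941 -0.1476]
```

View pics/w6.png

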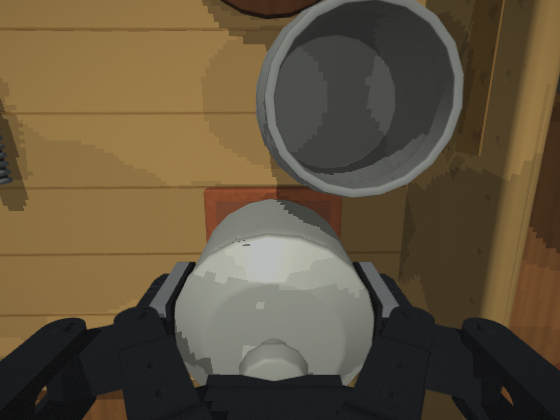

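Request:
carry_out([
  [0,0,0,0,0,-0.004,1],
  [0,0,0,0,0,-0.012,1],
  [0,0,0,0,0,-0.025,1],
  [0,0,0,0,0,-0.045,1],
  [0,0,0,0,0,-0.07,1],
  [0,0,0,0,0,-0.095,1],
  [0,0,0,0.01,-0.004,-0.117,1],
  [0,0,0,0.03,-0.011,-0.133,1],
  [0,0,0,0.055,-0.02,-0.143,1],
  [0,0,0,0.08,-0.03,-0.148,1],
  [0,0,0,0.11,-0.041,-0.148,1],
  [0,0,0,0.14,-0.052,-0.148,1],
  [0,0,0,0.17,-0.063,-0.148,1],
  [0,0,0,0.2,-0.075,-0.148,1],
  [0,0,0,0.23,-0.086,-0.148,1],
  [0,0,0,0.26,-0.097,-0.148,1],
  [0,0,0,0.29,-0.108,-0.148,1],
  [0,0,0,0.315,-0.117,-0.148,1],
  [0,0,0,0.335,-0.125,-0.148,1],
  [0,0,0,0.345,-0.129,-0.148,1],
])

```text
clock: 12.75
tool_pos: [0.5264, 0.2215, 0.201]
ee_rot: [-2.216, -2.224, -0.006]
ft_force: [0.3, 0.6, -3.3]
grip_width: 0.0647
```

```bash
python3 - <<'E'
from look import *
status(env,((.4625,.394,.2),0))
E
```

```text
t 12.75 tcp [0.5264 0.2215 0.201 ] psi 0.2 tilt 0.25 F [ 0.3  0.6 -3.3] w 0.0647 j [-0.78  0.51  0.39  1.8  -0.25  0.87 -0.27]
 goal (0.4625, 0.394, 0.2) 0 -> [ 0.0017 -0.0041  0.0035  0.1728 -0.0633  0.0016]
```

Request:
carry_out([
  [0,0,0,0.012,-0.005,0,1],
  [0,0,0,0.032,-0.012,0,1],
  [0,0,0,0.057,-0.021,0,1],
  [0,0,0,0.082,-0.03,0,1],
  [0,0,0,0.107,-0.039,0,1],
  [0.001,-0.003,0.003,0.13,-0.048,0,1],
  [0.001,-0.004,0.003,0.15,-0.055,0,1],
  [0.001,-0.004,0.003,0.165,-0.06,0,1],
  [0.001,-0.004,0.003,0.172,-0.063,0,1],
  [0.001,-0.004,0.003,0.173,-0.063,0,1],
  [0.001,-0.004,0.003,0.173,-0.063,0.01,1],
  [0.001,-0.004,0.003,0.173,-0.063,0.03,1],
  [0.001,-0.004,0.003,0.173,-0.063,0.05,1],
  [0.001,-0.004,0.003,0.173,-0.063,0.07,1],
  [0.001,-0.004,0.003,0.173,-0.063,0.09,1],
  [0.001,-0.004,0.003,0.173,-0.063,0.105,1],
  [0.001,-0.004,0.003,0.173,-0.063,0.115,1],
  [0.001,-0.004,0.003,0.173,-0.063,0.12,1],
  [0.001,-0.004,0.003,0.173,-0.063,0.12,1],
])

```text
clock: 14.33
tool_pos: [0.4632, 0.3936, 0.0808]
ee_rot: [2.222, 2.22, -0.001]
ft_force: [-0.0, 0.2, -2.9]
grip_width: 0.0649
```

```bash
python3 - <<'E'
from look import *
look("w7");status(env,((.4625,.394,.0374),0))
E
```

```text
t 14.33 tcp [0.4632 0.3936 0.0808] psi -0.04 tilt 0.07 F [-0.   0.2 -2.9] w 0.0649 j [-1.01  0.72  0.31  1.77 -0.32  0.69 -0.53]
t 14.38 tcp [0.4635 0.3941 0.0817] psi -0.02 tilt 0.05 F [-1.1 -0.3 -3.7] w 0.0649 j [-1.01  0.72  0.31  1.77 -0.32  0.69 -0.53]
 goal (0.4625, 0.394, 0.0374) 0 -> [ 0.0009  0.0003 -0.0004 -0.     -0.001   0.0443]
```

View pics/w7.png

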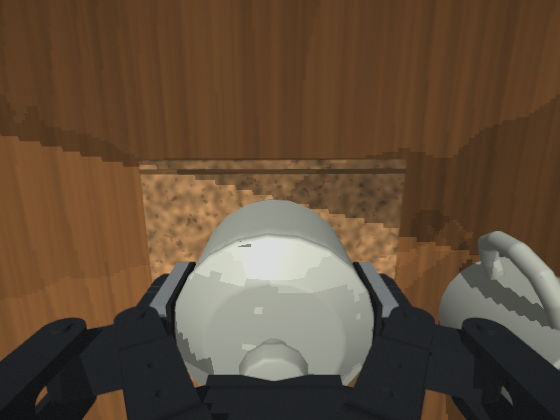

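Request:
carry_out([
  [0,0,0,0,-0.001,0.012,1],
  [0,0,0,0,-0.001,0.024,1],
  [0,0,0,0,-0.001,0.033,1],
  [0,0,0,0,-0.001,0.038,1],
  [0,0,0,0,-0.001,0.041,1],
  [0,0,0,0,-0.001,0.043,1],
  [0,0,0,0,-0.001,0.0445,1],
  [0,0,0,0,-0.001,0.0445,1],
  [0,0,0,0,-0.001,0.0445,1],
])

```text
clock: 15.13
tool_pos: [0.4627, 0.3942, 0.0376]
ee_rot: [2.221, 2.221, 0.002]
ft_force: [-0.8, -0.1, -1.3]
grip_width: 0.0647
```

Request:
carry_out([
  [0,0,0,0,0,0.001,1],
  [0,0,0,0,0,0.001,1],
  [0,0,0,0,0,0.001,0.5],
  [0,0,0,0,0,0.001,0.3],
  [0,0,0,0,0,0.001,0.1],
  [0,0,0,0,0,0.001,0],
  [0,0,0,0,0,0.001,0],
  [0,0,0,0,0,0.001,0],
  [0,0,0,0,0,0.001,0],
  [0,0,0,0,0,0,0],
])

```text
clock: 15.97
tool_pos: [0.4627, 0.3941, 0.0374]
ee_rot: [2.221, 2.22, 0.001]
ft_force: [0.3, -0.4, -0.5]
grip_width: 0.0854
```

```bash
python3 - <<'E'
from look import *
look("w8");status(env,((.4625,.394,.19),0),((.682,-.0532,.2),90),((.682,-.0532,.2),-90))
cv2.imwrite("pics/s8.png",env.get_image("side")[:,:,::-1])
E
```

```text
t 15.97 tcp [0.4627 0.3941 0.0374] psi -0.02 tilt 0.07 F [ 0.3 -0.4 -0.5] w 0.0854 j [-0.99  0.79  0.28  1.79 -0.34  0.61 -0.51]
t 16.02 tcp [0.4627 0.3942 0.0377] psi -0.02 tilt 0.07 F [0.1 0.5 1.6] w 0.0853 j [-0.99  0.79  0.28  1.79 -0.34  0.61 -0.51]
 goal (0.4625, 0.394, 0.19) 0 -> [ 1.300e-03 -1.000e-04 -4.000e-04 -2.000e-04 -0.000e+00 -1.523e-01]
 goal (0.682, -0.0532, 0.2) 90 -> [ 1.1000e-03  9.0000e-04 -1.5712e+00 -4.4730e-01  2.1970e-01 -1.6210e-01]
 goal (0.682, -0.0532, 0.2) -90 -> [ 9.0000e-04 -1.1000e-03  1.5704e+00 -4.4730e-01  2.1970e-01 -1.6210e-01]
```

View pics/s8.png

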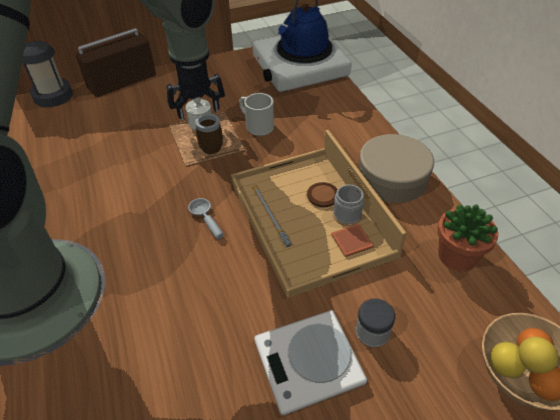

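Request:
carry_out([
  [0,0,0,0,0,-0.015,0],
  [0,0,0,0,0,-0.04,0],
  [0,0,0,0,0,-0.08,0],
  [0,0,0,0,0,-0.12,0],
  [0,0,0,-0.01,0.005,-0.15,0],
  [0,0,-0.1,-0.035,0.017,-0.162,0],
  [0,0,-0.2,-0.065,0.032,-0.162,0],
  [0,0,-0.3,-0.095,0.047,-0.162,0],
  [0,0,-0.4,-0.125,0.062,-0.162,0],
  [0,0,-0.5,-0.155,0.076,-0.162,0],
  [0,0,-0.6,-0.185,0.091,-0.162,0],
  [0,0,-0.7,-0.215,0.106,-0.162,0],
  [0,0,-0.8,-0.245,0.12,-0.162,0],
  [0,0,-0.9,-0.275,0.135,-0.162,0],
  [0,0,-1.0,-0.305,0.15,-0.162,0],
  [0,0,-1.1,-0.335,0.165,-0.162,0],
  [0,0,-1.2,-0.365,0.18,-0.162,0],
  [0,0,-1.3,-0.395,0.194,-0.162,0],
  [0,0,-1.4,-0.425,0.209,-0.162,0],
  [0,0,-1.5,-0.447,0.22,-0.162,0],
])

```text
clock: 17.73
tool_pos: [0.683, -0.0563, 0.1998]
ee_rot: [0.107, 3.138, -0.001]
ft_force: [0.4, -0.0, 0.8]
grip_width: 0.0855
```

```bash
python3 - <<'E'
from look import *
look("w9",[(.6821,-.0532,.078,.029),(.6546,.0178,.02,.038)]);status(env,((.682,-.0532,.2),90),((.682,-.0532,.033),90))
E
```

```text
t 17.73 tcp [ 0.683  -0.0563  0.1998] psi 86.08 tilt 0.1 F [ 0.4 -0.   0.8] w 0.0855 j [-0.02  0.66  0.02  1.46 -0.02  1.02  1.51]
t 17.78 tcp [ 0.684  -0.0612  0.1997] psi 86.36 tilt 0.22 F [-3.6 -5.6  0. ] w 0.0854 j [-0.01  0.66  0.02  1.46 -0.01  1.02  1.52]
 goal (0.682, -0.0532, 0.2) 90 -> [-0.0032  0.0021 -0.0634  0.0025  0.0079 -0.0004]
 goal (0.682, -0.0532, 0.033) 90 -> [-0.0032  0.0021 -0.0634  0.0029  0.0084  0.1666]
```

View pics/w9.png

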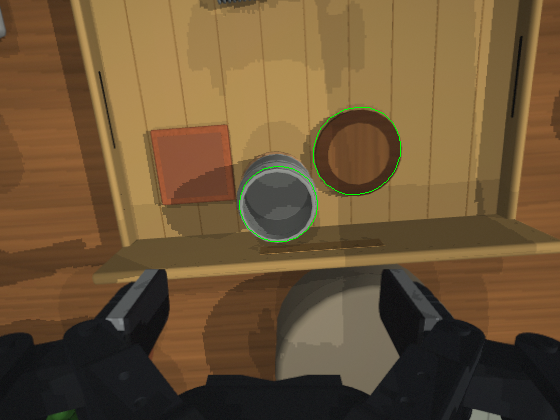

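Request:
carry_out([
  [-0.003,0.002,-0.06,0.0025,0.008,0,0],
  [-0.003,0.002,-0.063,0.0025,0.008,0,0],
  [-0.003,0.002,-0.063,0.0025,0.008,0,0],
  [-0.003,0.002,-0.063,0.0025,0.008,0,0],
  [-0.003,0.002,-0.063,0.0025,0.008,0,0],
])

```text
clock: 18.2
tool_pos: [0.682, -0.0524, 0.1998]
ee_rot: [0.002, 3.141, -0.0]
ft_force: [0.4, 0.2, -0.2]
grip_width: 0.0851
```

```bash
python3 - <<'E'
from look import *
C=look("w10",[(.6821,-.0532,.078,.029),(.6546,.0178,.02,.038)],[(.6569,-.1273,.018),(.6546,.0178,.02)]);status(env,((.682,-.0532,.033),90))
E
python3 - <<'E'
import cv2
a=cv2.imread("pics/w10.png");cv2.imwrite("pics/w10c.png",cv2.resize(a[90:260,130:420],None,fx=2.7,fy=2.7,interpolation=2))
E
```

```text
t 18.2 tcp [ 0.682  -0.0524  0.1998] psi 89.93 tilt 0.02 F [ 0.4  0.2 -0.2] w 0.0851 j [-0.01  0.66  0.    1.47 -0.    1.02  1.56]
t 18.25 tcp [ 0.682  -0.0525  0.1998] psi 89.95 tilt 0.02 F [-0.9 -0.9  0.6] w 0.0852 j [-0.01  0.66  0.    1.47 -0.    1.02  1.56]
 goal (0.682, -0.0532, 0.033) 90 -> [-0.0003  0.0002 -0.0009  0.     -0.0007  0.1668]
```

View pics/w10c.png

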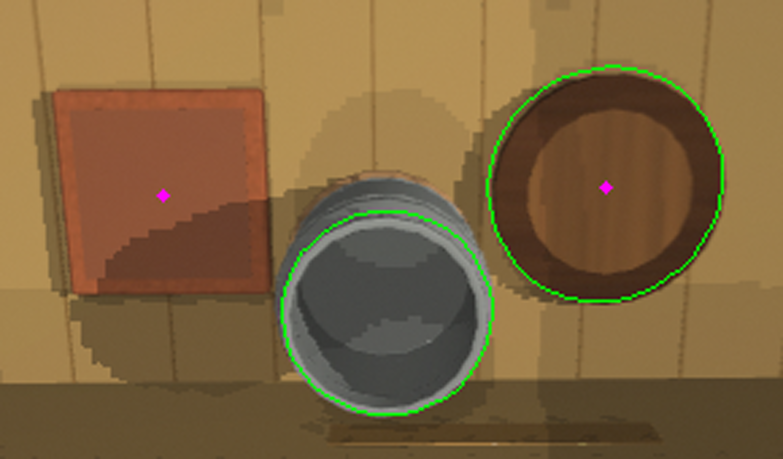

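```bash
python3 - <<'E'
from h import *;import pickle
C=Cam(pickle.load(open("cal_w10.pkl","rb")))
q=lambda x,y:((x+.5)/2.7-.5+130,(y+.5)/2.7-.5+90)
P=C.plane([q(55,89),q(264,89),q(271,293),q(75,296)],.018);print(P,P.mean(0))
print(C.plane([q(608,187)],.02),C.plane([q(387,315)],.078))
E
```

```text
[[ 0.62338189 -0.15899042  0.018     ]
 [ 0.62336699 -0.09241513  0.018     ]
 [ 0.69038261 -0.0926083   0.018     ]
 [ 0.69135007 -0.15897985  0.018     ]] [ 0.65712039 -0.12574842  0.018     ]
[[0.65450076 0.0188317  0.02      ]] [[ 0.68190224 -0.05309832  0.078     ]]
```

Request:
carry_out([
  [0,0,0,0,-0.001,0.02,0],
  [0,0,0,0,-0.001,0.04,0],
  [0,0,0,0,-0.001,0.06,0],
  [0,0,0,0,-0.001,0.08,0],
  [0,0,0,0,-0.001,0.1,0],
  [0,0,0,0,-0.001,0.12,0],
  [0,0,0,0,-0.001,0.14,0],
  [0,0,0,0,-0.001,0.153,0],
  [0,0,0,0,-0.001,0.16,0],
  [0,0,0,0,-0.001,0.164,0],
  [0,0,0,0,-0.001,0.164,0],
  [0,0,0,0,-0.001,0.164,0],
  [0,0,0,0,-0.001,0.164,0.5],
  [0,0,0,0,-0.001,0.164,1],
  [0,0,0,0,-0.001,0.164,1],
  [0,0,0,0,-0.001,0.164,1],
  [0,0,0,0,-0.001,0.164,1],
  [0,0,0,0,-0.001,0.164,1],
  [0,0,0,0,-0.001,0.164,1],
  [0,0,0,0,-0.001,0.164,1],
])

```text
clock: 19.92
tool_pos: [0.6826, -0.0536, 0.0373]
ee_rot: [0.001, 3.14, -0.0]
ft_force: [-4.9, 0.1, 11.9]
grip_width: 0.0636
```

```bash
python3 - <<'E'
from look import *
look("w11"); status(env,((.4796,-.3425,.2),40))
E
```

```text
t 19.92 tcp [ 0.6826 -0.0536  0.0373] psi 89.95 tilt 0.1 F [-4.9  0.1 11.9] w 0.0636 j [-0.01  0.85 -0.    1.55  0.01  0.74  1.56]
t 19.97 tcp [ 0.6826 -0.0535  0.0373] psi 89.95 tilt 0.1 F [-3.6 -0.6 11. ] w 0.0638 j [-0.01  0.85 -0.    1.55  0.01  0.74  1.56]
 goal (0.4796, -0.3425, 0.2) 40 -> [ 5.000e-04  1.700e-03  8.718e-01  2.024e-01 -2.892e-01 -1.630e-01]
```

View pics/w11.png

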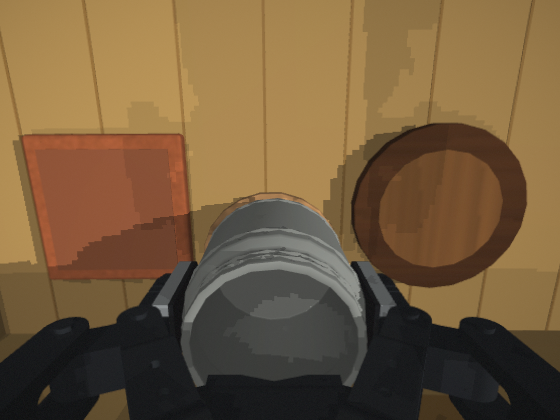

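Request:
carry_out([
  [0,0,0,0,0,-0.004,1],
  [0,0,0,0,0,-0.012,1],
  [0,0,0,0,0,-0.025,1],
  [0,0,0,0,0,-0.045,1],
  [0,0,0,0,0,-0.07,1],
  [0,0,0,0,0,-0.095,1],
  [0,0,0.03,0.006,-0.008,-0.12,1],
  [0,0,0.08,0.015,-0.022,-0.14,1],
  [0,0,0.15,0.028,-0.04,-0.155,1],
  [0,0,0.22,0.043,-0.061,-0.163,1],
  [0,0,0.29,0.058,-0.083,-0.163,1],
  [0,0,0.36,0.074,-0.106,-0.163,1],
  [0,0,0.43,0.09,-0.129,-0.163,1],
  [0,0,0.5,0.106,-0.152,-0.163,1],
  [0,0,0.57,0.122,-0.174,-0.163,1],
  [0,0,0.64,0.138,-0.197,-0.163,1],
  [0,0,0.71,0.154,-0.22,-0.163,1],
  [0,0,0.77,0.17,-0.243,-0.163,1],
  [0,0,0.82,0.183,-0.261,-0.163,1],
  [0,0,0.86,0.193,-0.276,-0.163,1],
])

```text
clock: 21.63
tool_pos: [0.4878, -0.331, 0.2013]
ee_rot: [1.316, 2.85, 0.001]
ft_force: [-0.1, -0.5, -1.9]
grip_width: 0.0636
```

```bash
python3 - <<'E'
from look import *
status(env);import time
look("w12",[(.4796,-.3425,.028,.055),(.5975,-.3286,.068,.0325)]); status(env,((.4796,-.3425,.2),40),((.4796,-.3425,.051),40))
E
```

```text
t 21.63 tcp [ 0.4878 -0.331   0.2013] psi 40.44 tilt 0.16 F [-0.1 -0.5 -1.9] w 0.0636 j [ 0.32  0.52  0.24  1.75 -0.16  0.89  1.34]
t 21.63 tcp [ 0.4878 -0.331   0.2013] psi 40.44 tilt 0.16 F [-0.1 -0.5 -1.9] w 0.0636 j [ 0.32  0.52  0.24  1.75 -0.16  0.89  1.34]
t 21.68 tcp [ 0.4859 -0.3339  0.2013] psi 40.12 tilt 0.17 F [-3.3 -4.2 -2.2] w 0.0634 j [ 0.33  0.52  0.25  1.75 -0.16  0.89  1.34]
 goal (0.4796, -0.3425, 0.2) 40 -> [-0.      0.0029  0.0021 -0.0026 -0.0104  0.0013]
 goal (0.4796, -0.3425, 0.051) 40 -> [-0.      0.0029  0.0021 -0.0021 -0.0104  0.1503]
```

View pics/w12.png

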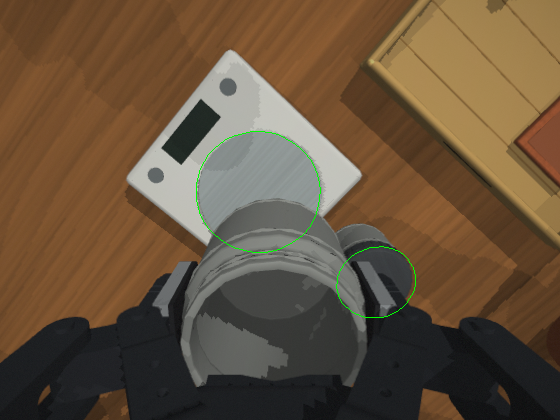

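Request:
carry_out([
  [0,0.001,0,-0.002,-0.006,0.004,1],
  [0,0.003,0.002,-0.002,-0.0104,0.015,1],
  [0,0.003,0.002,-0.002,-0.0104,0.035,1],
  [0,0.003,0.002,-0.002,-0.0104,0.055,1],
  [0,0.003,0.002,-0.002,-0.0104,0.075,1],
  [0,0.003,0.002,-0.002,-0.0104,0.095,1],
  [0,0.003,0.002,-0.002,-0.0104,0.112,1],
  [0,0.003,0.002,-0.002,-0.0104,0.126,1],
  [0,0.003,0.002,-0.002,-0.0104,0.136,1],
  [0,0.003,0.002,-0.002,-0.0104,0.143,1],
  [0,0.003,0.002,-0.002,-0.0104,0.146,1],
  [0,0.003,0.002,-0.002,-0.0104,0.147,1],
  [0,0.003,0.002,-0.002,-0.0104,0.148,1],
  [0,0.003,0.002,-0.002,-0.0104,0.149,1],
  [0,0.003,0.002,-0.002,-0.0104,0.15,1],
  [0,0.003,0.002,-0.002,-0.0104,0.15,1],
])

```text
clock: 23.02
tool_pos: [0.4797, -0.3425, 0.0515]
ee_rot: [1.327, 2.847, 0.0]
ft_force: [0.4, -0.0, -1.3]
grip_width: 0.0638
```

Request:
carry_out([
  [0,0,0,0,0,0.0005,1],
  [0,0,0,0,0,0.001,1],
  [0,0,0,0,0,0.001,1],
  [0,0,0,0,0,0.001,0.5],
  [0,0,0,0,0,0.001,0.3],
  [0,0,0,0,0,0.001,0.1],
  [0,0,0,0,0,0.001,0],
  [0,0,0,0,0,0.001,0],
  [0,0,0,0,0,0.001,0],
  [0,0,0,0,0,0.001,0],
  [0,0,0,0,0,-0.015,0],
  [0,0,0,0,0,-0.04,0],
  [0,0,0,0,0,-0.08,0],
  [0,0,0,0,0,-0.11,0],
  [0,0,0,0,0,-0.11,0],
  [0,0,0,0,0,-0.11,0],
])

```text
clock: 24.35
tool_pos: [0.4803, -0.3428, 0.1632]
ee_rot: [1.326, 2.844, -0.0]
ft_force: [-0.5, -0.4, -0.9]
grip_width: 0.0853
```

```bash
python3 - <<'E'
from look import *
look("w13",[(.4796,-.3425,.028,.055),(.4796,-.3425,.028+.064,.029),(.5975,-.3286,.068,.0325)]); status(env,((.5975,-.3286,.19),90),((.5975,-.3286,.19),40))
cv2.imwrite("pics/s13.png",env.get_image("side")[:,:,::-1])
E
```

```text
t 24.35 tcp [ 0.4803 -0.3428  0.1632] psi 40.01 tilt 0.2 F [-0.5 -0.4 -0.9] w 0.0853 j [ 0.36  0.57  0.24  1.78 -0.17  0.81  1.37]
t 24.4 tcp [ 0.4798 -0.3424  0.1618] psi 40.02 tilt 0.07 F [-0.5  0.1 -1.7] w 0.0854 j [ 0.36  0.57  0.24  1.78 -0.17  0.81  1.37]
 goal (0.5975, -0.3286, 0.19) 90 -> [ 2.000e-04  1.200e-03 -8.724e-01 -6.520e-02  9.900e-02 -2.810e-02]
 goal (0.5975, -0.3286, 0.19) 40 -> [ 0.0006  0.001   0.0003 -0.0652  0.099  -0.0281]
```

View pics/w13.png

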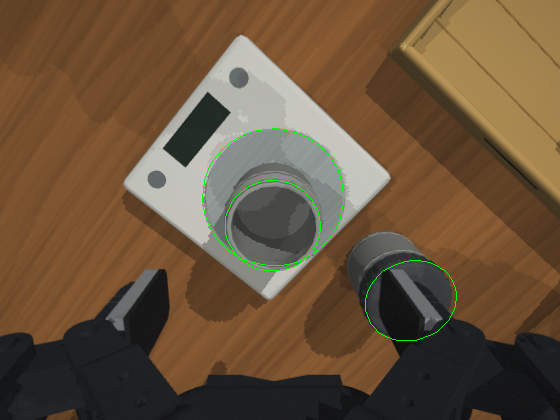

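View pics/s13.png

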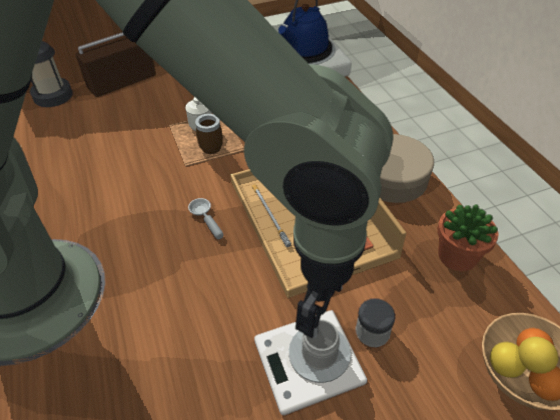

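Request:
carry_out([
  [0,0,-0.1,-0.005,0.008,-0.02,0],
  [0,0,-0.2,-0.015,0.023,-0.028,0],
  [0,0,-0.3,-0.025,0.038,-0.028,0],
  [0,0,-0.4,-0.035,0.053,-0.028,0],
  [0,0,-0.5,-0.045,0.068,-0.028,0],
  [0,0,-0.6,-0.055,0.084,-0.028,0],
  [0,0,-0.7,-0.065,0.099,-0.028,0],
  [0,0,-0.8,-0.065,0.099,-0.028,0],
  [0,0,-0.872,-0.065,0.099,-0.028,0],
  [0,0,-0.872,-0.065,0.099,-0.028,0],
  [0,0,-0.872,-0.065,0.099,-0.028,0],
  [0,0,-0.872,-0.065,0.099,-0.028,0],
])

```text
clock: 25.45
tool_pos: [0.5966, -0.3283, 0.1882]
ee_rot: [-0.005, -3.14, -0.001]
ft_force: [0.0, -0.4, 0.1]
grip_width: 0.0853
```

```bash
python3 - <<'E'
from look import *
look("w14",[(.4796,-.3425,.028,.055),(.4796,-.3425,.028+.064,.029),(.5975,-.3286,.068,.0325)]); status(env,((.5975,-.3286,.021),90))
E
```

```text
t 25.45 tcp [ 0.5966 -0.3283  0.1882] psi 89.8 tilt 0.09 F [ 0.  -0.4  0.1] w 0.0853 j [ 0.41  0.66  0.02  1.48 -0.01  0.99  1.99]
t 25.5 tcp [ 0.5967 -0.3283  0.1884] psi 89.84 tilt 0.06 F [-0.6  0.3  0.5] w 0.0852 j [ 0.41  0.66  0.02  1.48 -0.01  0.99  1.99]
 goal (0.5975, -0.3286, 0.021) 90 -> [ 0.0007 -0.0009 -0.0028 -0.0009 -0.0004  0.1674]
```

View pics/w14.png

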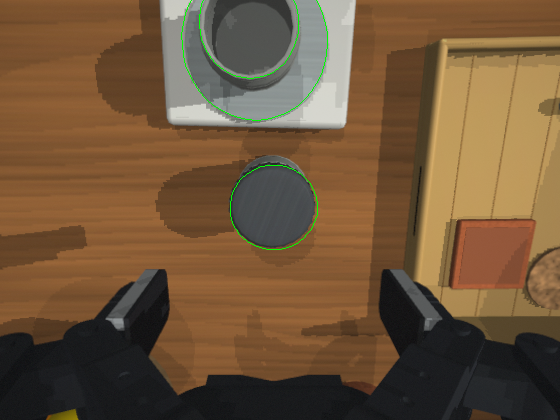

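Request:
carry_out([
  [0,0,0,-0.001,0,0.02,0],
  [0,0,-0.003,-0.001,0,0.04,0],
  [0,0,-0.003,-0.001,0,0.06,0],
  [0,0,-0.003,-0.001,0,0.08,0],
  [0,0,-0.003,-0.001,0,0.1,0],
  [0,0,-0.003,-0.001,0,0.12,0],
  [0,0,-0.003,-0.001,0,0.14,0],
  [0,0,-0.003,-0.001,0,0.155,0],
  [0,0,-0.003,-0.001,0,0.163,0],
  [0,0,-0.003,-0.001,0,0.1685,0],
  [0,0,-0.003,-0.001,0,0.1685,0],
  [0,0,-0.003,-0.001,0,0.1685,0],
  [0,0,-0.003,-0.001,0,0.1685,0.5],
  [0,0,-0.003,-0.001,0,0.1685,1],
  [0,0,-0.003,-0.001,0,0.1685,1],
  [0,0,-0.003,-0.001,0,0.1685,1],
  [0,0,-0.003,-0.001,0,0.1685,1],
  [0,0,-0.003,-0.001,0,0.1685,1],
  [0,0,-0.003,-0.001,0,0.1685,1],
  [0,0,-0.003,-0.001,0,0.1685,1],
])

```text
clock: 27.17
tool_pos: [0.5981, -0.3286, 0.0216]
ee_rot: [0.0, 3.141, -0.0]
ft_force: [-3.5, 1.3, 11.9]
grip_width: 0.0628
```

```bash
python3 - <<'E'
from look import *
look("w15"); status(env,((.682,-.0535,.19),90))
E
```

```text
t 27.17 tcp [ 0.5981 -0.3286  0.0216] psi 89.99 tilt 0.04 F [-3.5  1.3 11.9] w 0.0628 j [ 0.41  0.87  0.    1.56 -0.01  0.71  1.99]
t 27.22 tcp [ 0.5981 -0.3286  0.0216] psi 89.99 tilt 0.04 F [-3.3  0.6 13.8] w 0.063 j [ 0.41  0.87  0.    1.56 -0.01  0.71  1.99]
 goal (0.682, -0.0535, 0.19) 90 -> [-2.000e-04  6.000e-04 -1.000e-04 -8.400e-02  2.751e-01 -1.684e-01]
```

View pics/w15.png

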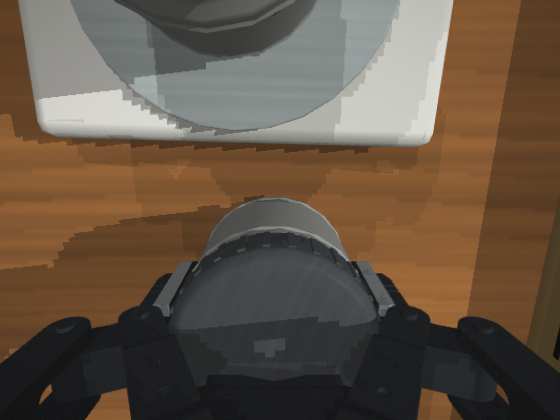

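Request:
carry_out([
  [0,0,0,0,0,-0.004,1],
  [0,0,0,0,0,-0.012,1],
  [0,0,0,0,0,-0.025,1],
  [0,0,0,0,0,-0.045,1],
  [0,0,0,0,0,-0.07,1],
  [0,0,0,0,0,-0.095,1],
  [0,0,0,-0.002,0.006,-0.12,1],
  [0,0,0,-0.005,0.016,-0.142,1],
  [0,0,0,-0.01,0.033,-0.158,1],
  [0,0,0,-0.017,0.055,-0.168,1],
  [0,0,0,-0.024,0.08,-0.168,1],
  [0,0,0,-0.032,0.105,-0.168,1],
  [0,0,0,-0.04,0.13,-0.168,1],
  [0,0,0,-0.047,0.155,-0.168,1],
  [0,0,0,-0.055,0.18,-0.168,1],
  [0,0,0,-0.063,0.205,-0.168,1],
  [0,0,0,-0.07,0.228,-0.168,1],
  [0,0,0,-0.076,0.248,-0.168,1],
  [0,0,0,-0.081,0.264,-0.168,1],
  [0,0,0,-0.083,0.272,-0.168,1],
])

```text
clock: 28.88
tool_pos: [0.6817, -0.0539, 0.1904]
ee_rot: [-0.003, 3.14, 0.001]
ft_force: [0.1, -0.2, -2.9]
grip_width: 0.0628
```

```bash
python3 - <<'E'
from look import *
look("w16",[(.682,-.0535,.014,.033),(.6545,.0187,.02,.038)]); status(env,((.682,-.0535,.036),90))
E
```

```text
t 28.88 tcp [ 0.6817 -0.0539  0.1904] psi 90.12 tilt 0.1 F [ 0.1 -0.2 -2.9] w 0.0628 j [-0.01  0.66  0.01  1.48 -0.01  1.    1.57]
t 28.93 tcp [ 0.6816 -0.0533  0.1902] psi 90.15 tilt 0.1 F [-0.5  2.5 -3.1] w 0.0626 j [-0.01  0.66  0.01  1.48 -0.01  1.    1.57]
 goal (0.682, -0.0535, 0.036) 90 -> [ 0.0011  0.0013  0.0027 -0.0002 -0.0004  0.1542]
```

View pics/w16.png

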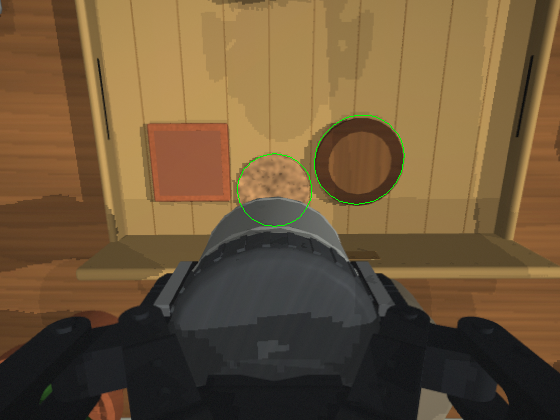

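The overlay sits on the coaster and the stand to within about a pixel. Lowering.

Request:
carry_out([
  [0,0,0,0,0,0.01,1],
  [0,0.001,0.002,0,0,0.03,1],
  [0,0.001,0.002,0,0,0.05,1],
  [0,0.001,0.002,0,0,0.07,1],
  [0,0.001,0.002,0,0,0.09,1],
  [0,0.001,0.002,0,0,0.11,1],
  [0,0.001,0.002,0,0,0.127,1],
  [0,0.001,0.002,0,0,0.139,1],
  [0,0.001,0.002,0,0,0.146,1],
  [0,0.001,0.002,0,0,0.15,1],
  [0,0.001,0.002,0,0,0.152,1],
  [0,0.001,0.002,0,0,0.153,1],
  [0,0.001,0.002,0,0,0.154,1],
  [0,0.001,0.002,0,0,0.1545,1],
  [0,0.001,0.002,0,0,0.155,1],
  [0,0.001,0.002,0,0,0.155,1],
])

```text
clock: 30.27
tool_pos: [0.6822, -0.0531, 0.0357]
ee_rot: [-0.001, 3.141, 0.002]
ft_force: [-0.1, 0.8, 0.5]
grip_width: 0.0624
```

Force went from -3 N to +0.5 N, so the tin is in contact. Releasing and rising.

Request:
carry_out([
  [0,0,0,0,0,0.0005,1],
  [0,0,0,0,0,0.0005,1],
  [0,0,0,0,0,0.0005,0.5],
  [0,0,0,0,0,0.0005,0.3],
  [0,0,0,0,0,0.0005,0.1],
  [0,0,0,0,0,0.0005,0],
  [0,0,0,0,0,0.0005,0],
  [0,0,0,0,0,0.0005,0],
  [0,0,0,0,0,0.0005,0],
  [0,0,0,0,0,0.0005,0],
  [0,0,0,0,0,-0.015,0],
  [0,0,0,0,0,-0.04,0],
  [0,0,0,0,0,-0.08,0],
  [0,0,0,0,0,-0.12,0],
  [0,0,0,0,0,-0.16,0],
  [0,0,0,0,0,-0.16,0],
  [0,0,0,0,0,-0.16,0],
  [0,0,0,0,0,-0.16,0],
])

```text
clock: 31.77
tool_pos: [0.6818, -0.0533, 0.1965]
ee_rot: [-0.001, 3.14, 0.002]
ft_force: [-0.3, -0.1, -0.2]
grip_width: 0.0853
```

```bash
python3 - <<'E'
from look import *
look("w17",[(.682,-.0535,.014+.068,.0325),(.6545,.0187,.02,.038)]); status(env,((.4627,.394,.2),0))
E
```

```text
t 31.77 tcp [ 0.6818 -0.0533  0.1965] psi 90.04 tilt 0.11 F [-0.3 -0.1 -0.2] w 0.0853 j [-0.01  0.66  0.01  1.47 -0.01  1.01  1.57]
t 31.82 tcp [ 0.6815 -0.0532  0.1955] psi 90.04 tilt 0.06 F [-0.4  0.7 -0.5] w 0.0851 j [-0.01  0.66  0.01  1.47 -0.01  1.01  1.57]
 goal (0.4627, 0.394, 0.2) 0 -> [ 1.0000e-03 -7.0000e-04  1.5716e+00  2.1850e-01  4.4740e-01 -4.1000e-03]
```

View pics/w17.png

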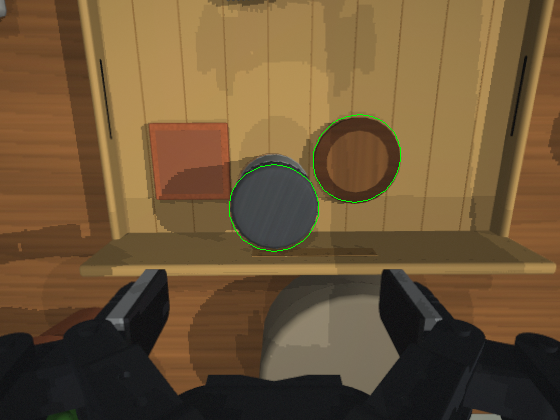

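Request:
carry_out([
  [0,0,0.1,0.008,0.012,-0.004,0],
  [0,0,0.2,0.02,0.032,-0.004,0],
  [0,0,0.3,0.034,0.054,-0.004,0],
  [0,0,0.4,0.048,0.076,-0.004,0],
  [0,0,0.5,0.062,0.098,-0.004,0],
  [0,0,0.6,0.076,0.12,-0.004,0],
  [0,0,0.7,0.09,0.142,-0.004,0],
  [0,0,0.8,0.104,0.164,-0.004,0],
  [0,0,0.9,0.118,0.186,-0.004,0],
  [0,0,1.0,0.132,0.208,-0.004,0],
  [0,0,1.1,0.146,0.23,-0.004,0],
  [0,0,1.2,0.16,0.252,-0.004,0],
  [0,0,1.3,0.174,0.274,-0.004,0],
  [0,0,1.4,0.188,0.296,-0.004,0],
  [0,0,1.5,0.202,0.318,-0.004,0],
  [0,0,1.57,0.214,0.337,-0.004,0],
  [0,0,1.571,0.219,0.346,-0.004,0],
  [0,0,1.571,0.219,0.346,-0.004,0],
  [0,0,1.571,0.219,0.346,-0.004,0],
  [0,0,1.571,0.219,0.346,-0.004,0],
])

```text
clock: 33.48
tool_pos: [0.4629, 0.2913, 0.1996]
ee_rot: [-2.221, -2.222, -0.0]
ft_force: [0.5, -0.3, 0.8]
grip_width: 0.085
```

```bash
python3 - <<'E'
from look import *
look("w18",[(.4628,.2931,.092,.03),(.4627,.3941,.097,.01),(.4627,.3941,.06,.033)]); status(env,((.4628,.2931,.040),0))
E
```

```text
t 33.48 tcp [0.4629 0.2913 0.1996] psi 0.04 tilt 0.02 F [ 0.5 -0.3  0.8] w 0.085 j [-0.95  0.47  0.38  1.86 -0.23  0.85 -0.45]
t 33.53 tcp [0.463  0.2912 0.1997] psi -0.01 tilt 0.03 F [-0.1  0.1  0.6] w 0.0856 j [-0.95  0.47  0.38  1.86 -0.23  0.85 -0.45]
 goal (0.4628, 0.2931, 0.04) 0 -> [ 3.000e-04 -5.000e-04 -1.000e-04  1.800e-03 -2.000e-04  1.597e-01]
```

View pics/w18.png

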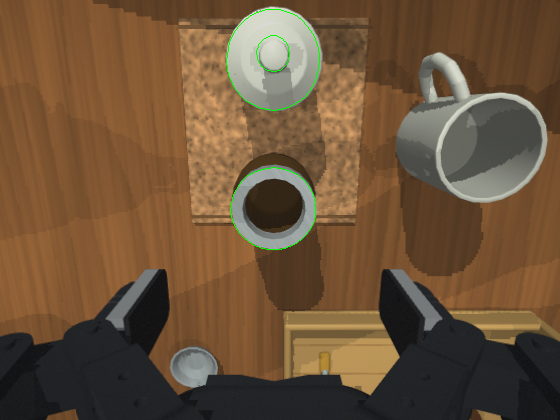

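Both stand where expected, with the overlays on the gourd rim (274,208) and the knob (274,54). Gripping the gourd.

Request:
carry_out([
  [0,0,0,0.002,0,0.02,0],
  [0,0,0,0.002,0,0.04,0],
  [0,0,0,0.002,0,0.06,0],
  [0,0,0,0.002,0,0.08,0],
  [0,0,0,0.002,0,0.1,0],
  [0,0,0,0.002,0,0.12,0],
  [0,0,0,0.002,0,0.138,0],
  [0,0,0,0.002,0,0.15,0],
  [0,0,0,0.002,0,0.157,0],
  [0,0,0,0.002,0,0.16,0],
  [0,0,0,0.002,0,0.16,0],
  [0,0,0,0.002,0,0.16,0],
  [0,0,0,0.002,0,0.16,0.5],
  [0,0,0,0.002,0,0.16,1],
  [0,0,0,0.002,0,0.16,1],
  [0,0,0,0.002,0,0.16,1],
  [0,0,0,0.002,0,0.16,1],
  [0,0,0,0.002,0,0.16,1],
  [0,0,0,0.002,0,0.16,1],
  [0,0,0,0.002,0,0.16,1],
])

```text
clock: 35.2
tool_pos: [0.4633, 0.2936, 0.0409]
ee_rot: [-2.221, -2.221, -0.003]
ft_force: [-2.8, -1.6, 14.6]
grip_width: 0.0635
```

```bash
python3 - <<'E'
from look import *
status(env,((.6545,.0187,.2),0))
E
```

```text
t 35.2 tcp [0.4633 0.2936 0.0409] psi -0.01 tilt 0.1 F [-2.8 -1.6 14.6] w 0.0635 j [-0.86  0.72  0.26  1.95 -0.35  0.52 -0.36]
 goal (0.6545, 0.0187, 0.2) 0 -> [ 1.000e-03 -1.500e-03 -2.000e-04 -2.746e-01  1.914e-01 -1.594e-01]
```

Request:
carry_out([
  [0,0,0,0,0,-0.004,1],
  [0,0,0,0,0,-0.012,1],
  [0,0,0,0,0,-0.025,1],
  [0,0,0,0,0,-0.045,1],
  [0,0,0,0,0,-0.07,1],
  [0,0,0,-0.003,0.002,-0.095,1],
  [0,0,0,-0.01,0.007,-0.12,1],
  [0,0,0,-0.022,0.015,-0.14,1],
  [0,0,0,-0.04,0.028,-0.155,1],
  [0,0,0,-0.06,0.042,-0.16,1],
  [0,0,0,-0.083,0.058,-0.16,1],
  [0,0,0,-0.106,0.074,-0.16,1],
  [0,0,0,-0.129,0.09,-0.16,1],
  [0,0,0,-0.152,0.106,-0.16,1],
  [0,0,0,-0.175,0.122,-0.16,1],
  [0,0,0,-0.198,0.138,-0.16,1],
  [0,0,0,-0.22,0.154,-0.16,1],
  [0,0,0,-0.24,0.168,-0.16,1],
  [0,0,0,-0.257,0.18,-0.16,1],
  [0,0,0,-0.268,0.187,-0.16,1],
])

```text
clock: 36.87
tool_pos: [0.6509, 0.0229, 0.2013]
ee_rot: [2.223, 2.219, 0.002]
ft_force: [0.4, -0.3, -2.0]
grip_width: 0.0635
```

```bash
python3 - <<'E'
from look import *
look("w19",[(.6545,.0187,.02,.038)]);status(env,((.6545,.0187,.057),0))
E
```

```text
t 36.87 tcp [0.6509 0.0229 0.2013] psi -0.11 tilt 0.1 F [ 0.4 -0.3 -2. ] w 0.0635 j [-0.37  0.63  0.39  1.58 -0.27  0.98  0.1 ]
t 36.92 tcp [0.6514 0.0212 0.2012] psi -0.2 tilt 0.12 F [-2.6 -2.5 -3.3] w 0.0638 j [-0.37  0.64  0.39  1.58 -0.27  0.98  0.1 ]
 goal (0.6545, 0.0187, 0.057) 0 -> [ 0.002   0.0004 -0.0034 -0.0024  0.0028  0.1442]
```

View pics/w19.png

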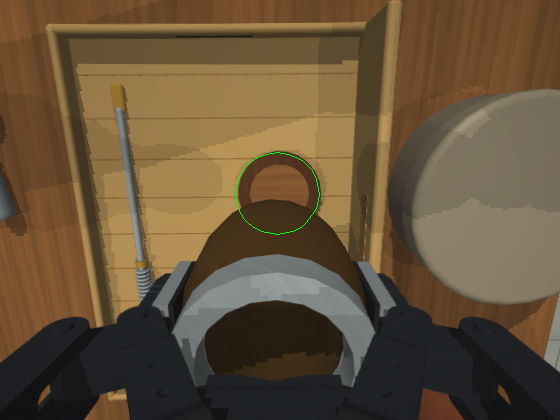

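Request:
carry_out([
  [0,0,0,-0.001,0.001,0.002,1],
  [0.002,0,-0.003,-0.0025,0.003,0.01,1],
  [0.002,0,-0.003,-0.0025,0.003,0.025,1],
  [0.002,0,-0.003,-0.0025,0.003,0.045,1],
  [0.002,0,-0.003,-0.0025,0.003,0.065,1],
  [0.002,0,-0.003,-0.0025,0.003,0.085,1],
  [0.002,0,-0.003,-0.0025,0.003,0.105,1],
  [0.002,0,-0.003,-0.0025,0.003,0.12,1],
  [0.002,0,-0.003,-0.0025,0.003,0.131,1],
  [0.002,0,-0.003,-0.0025,0.003,0.138,1],
  [0.002,0,-0.003,-0.0025,0.003,0.141,1],
  [0.002,0,-0.003,-0.0025,0.003,0.1425,1],
  [0.002,0,-0.003,-0.0025,0.003,0.1435,1],
  [0.002,0,-0.003,-0.0025,0.003,0.1445,1],
  [0.002,0,-0.003,-0.0025,0.003,0.145,1],
  [0.002,0,-0.003,-0.0025,0.003,0.145,1],
])

```text
clock: 38.25
tool_pos: [0.655, 0.0187, 0.057]
ee_rot: [2.221, 2.22, 0.001]
ft_force: [0.3, 0.2, 3.5]
grip_width: 0.0635
```

Contact (+3.5 N against -2 N while carried). Releasing and rising.

Request:
carry_out([
  [0,0,0,0,0,0,0.5],
  [0,0,0,0,0,0,0.3],
  [0,0,0,0,0,0,0.1],
  [0,0,0,0,0,0,0],
  [0,0,0,0,0,0,0],
  [0,0,0,0,0,0,0],
  [0,0,0,0,0,0,0],
  [0,0,0,0,0,0,0],
  [0,0,0,0,0,-0.015,0],
  [0,0,0,0,0,-0.04,0],
  [0,0,0,0,0,-0.08,0],
  [0,0,0,0,0,-0.12,0],
  [0,0,0,0,0,-0.143,0],
  [0,0,0,0,0,-0.143,0],
  [0,0,0,0,0,-0.143,0],
])

```text
clock: 39.5
tool_pos: [0.6555, 0.0188, 0.2025]
ee_rot: [2.22, 2.219, 0.005]
ft_force: [-1.0, 0.0, -0.7]
grip_width: 0.0854
```

```bash
python3 - <<'E'
from look import *
look("w20",[(.6545,.0187,.108,.03),(.682,-.0535,.082,.0325),(.6545,.0187,.02,.038)]);status(env,((.4627,.3941,.2),0))
E
```

```text
t 39.5 tcp [0.6555 0.0188 0.2025] psi -0.02 tilt 0.24 F [-1.   0.  -0.7] w 0.0854 j [-0.36  0.64  0.39  1.57 -0.27  0.98  0.11]
t 39.55 tcp [0.6548 0.0188 0.2008] psi -0.02 tilt 0.1 F [ 0.1  0.3 -1.7] w 0.0854 j [-0.36  0.64  0.39  1.57 -0.27  0.98  0.11]
 goal (0.4627, 0.3941, 0.2) 0 -> [ 1.700e-03 -3.000e-04 -3.000e-04  3.752e-01 -1.923e-01  6.000e-04]
```

View pics/w20.png

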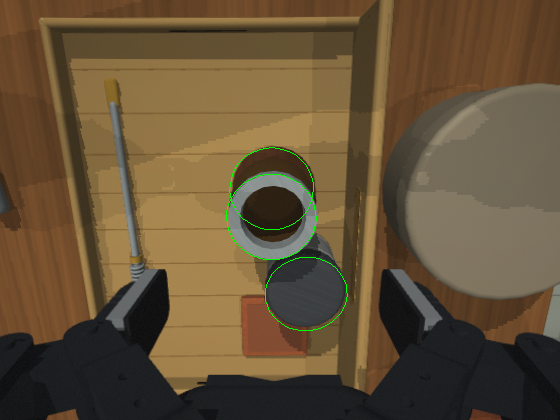

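The gourd sits on its stand and the overlays agree. Now the pot.

Request:
carry_out([
  [0,0,0,0.02,-0.01,0,0],
  [0,0,0,0.045,-0.023,0,0],
  [0,0,0,0.075,-0.038,0,0],
  [0,0,0,0.105,-0.054,0,0],
  [0,0,0,0.135,-0.069,0,0],
  [0,0,0,0.165,-0.085,0,0],
  [0,0,0,0.195,-0.1,0,0],
  [0,0,0,0.225,-0.115,0,0],
  [0,0,0,0.255,-0.131,0,0],
  [0,0,0,0.285,-0.146,0,0],
  [0,0,0,0.315,-0.161,0,0],
  [0,0,0,0.34,-0.174,0,0],
  [0,0,0,0.36,-0.184,0,0],
  [0,0,0,0.373,-0.191,0,0],
  [0,0,0,0.375,-0.192,0,0],
  [0,0,0,0.375,-0.192,0,0],
  [0,0,0,0.375,-0.192,0,0],
])

```text
clock: 40.97
tool_pos: [0.4636, 0.3925, 0.2003]
ee_rot: [2.222, 2.218, 0.001]
ft_force: [0.3, -0.4, 0.6]
grip_width: 0.0855
```

```bash
python3 - <<'E'
from look import *
look("w21",[(.4627,.3941,.097,.01),(.4627,.3941,.06,.033)]);status(env,((.4627,.3941,.0365),0))
E
```

```text
t 40.97 tcp [0.4636 0.3925 0.2003] psi -0.09 tilt 0.11 F [ 0.3 -0.4  0.6] w 0.0855 j [-1.06  0.57  0.38  1.7  -0.25  0.92 -0.58]
t 41.02 tcp [0.4638 0.3924 0.2005] psi -0.13 tilt 0.11 F [ 0.   0.1 -0.5] w 0.0854 j [-1.06  0.57  0.38  1.7  -0.25  0.92 -0.58]
 goal (0.4627, 0.3941, 0.0365) 0 -> [ 0.0019  0.0006 -0.0022  0.0018 -0.0014  0.164 ]
```

View pics/w21.png

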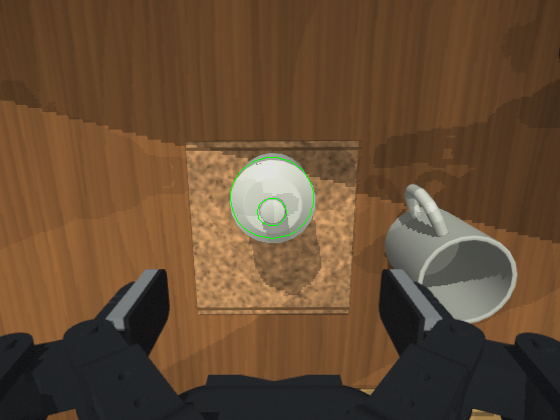

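Request:
carry_out([
  [0,0,0,0.002,-0.001,0.02,0],
  [0.002,0,-0.002,0.002,-0.001,0.04,0],
  [0.002,0,-0.002,0.002,-0.001,0.06,0],
  [0.002,0,-0.002,0.002,-0.001,0.08,0],
  [0.002,0,-0.002,0.002,-0.001,0.1,0],
  [0.002,0,-0.002,0.002,-0.001,0.12,0],
  [0.002,0,-0.002,0.002,-0.001,0.14,0],
  [0.002,0,-0.002,0.002,-0.001,0.153,0],
  [0.002,0,-0.002,0.002,-0.001,0.16,0],
  [0.002,0,-0.002,0.002,-0.001,0.164,0],
  [0.002,0,-0.002,0.002,-0.001,0.164,0],
  [0.002,0,-0.002,0.002,-0.001,0.164,0],
  [0.002,0,-0.002,0.002,-0.001,0.164,0.5],
  [0.002,0,-0.002,0.002,-0.001,0.164,1],
  [0.002,0,-0.002,0.002,-0.001,0.164,1],
  [0.002,0,-0.002,0.002,-0.001,0.164,1],
  [0.002,0,-0.002,0.002,-0.001,0.164,1],
  [0.002,0,-0.002,0.002,-0.001,0.164,1],
  [0.002,0,-0.002,0.002,-0.001,0.164,1],
  [0.002,0,-0.002,0.002,-0.001,0.164,1],
])

```text
clock: 42.68
tool_pos: [0.4633, 0.3946, 0.0378]
ee_rot: [-2.222, -2.221, -0.001]
ft_force: [-4.1, -2.1, 14.3]
grip_width: 0.0648
```

```bash
python3 - <<'E'
from look import *
status(env,((.657,-.126,.2),0))
E
```

```text
t 42.68 tcp [0.4633 0.3946 0.0378] psi -0.0 tilt 0.04 F [-4.1 -2.1 14.3] w 0.0648 j [-0.99  0.79  0.28  1.78 -0.35  0.62 -0.5 ]
 goal (0.657, -0.126, 0.2) 0 -> [ 5.000e-04 -5.000e-04 -1.000e-04 -5.205e-01  1.938e-01 -1.623e-01]
```

Request:
carry_out([
  [0,0,0,0,0,-0.004,1],
  [0,0,0,0,0,-0.012,1],
  [0,0,0,0,0,-0.025,1],
  [0,0,0,0,0,-0.045,1],
  [0,0,0,0,0,-0.07,1],
  [0,0,0,0,0,-0.095,1],
  [0,0,0,-0.008,0.003,-0.12,1],
  [0,0,0,-0.024,0.009,-0.142,1],
  [0,0,0,-0.046,0.017,-0.157,1],
  [0,0,0,-0.072,0.027,-0.163,1],
  [0,0,0,-0.1,0.037,-0.163,1],
  [0,0,0,-0.13,0.048,-0.163,1],
  [0,0,0,-0.16,0.06,-0.163,1],
  [0,0,0,-0.19,0.071,-0.163,1],
  [0,0,0,-0.22,0.082,-0.163,1],
  [0,0,0,-0.25,0.093,-0.163,1],
  [0,0,0,-0.28,0.104,-0.163,1],
  [0,0,0,-0.305,0.114,-0.163,1],
  [0,0,0,-0.325,0.121,-0.163,1],
  [0,0,0,-0.338,0.126,-0.163,1],
])

```text
clock: 44.35
tool_pos: [0.5897, 0.0538, 0.2019]
ee_rot: [2.224, 2.218, 0.002]
ft_force: [0.8, -0.4, -3.7]
grip_width: 0.0647
```

```bash
python3 - <<'E'
from look import *
status(env,((.657,-.126,.2),0))
E
```

```text
t 44.35 tcp [0.5897 0.0538 0.2019] psi -0.15 tilt 0.08 F [ 0.8 -0.4 -3.7] w 0.0647 j [-0.47  0.54  0.4   1.74 -0.26  0.9   0.04]
 goal (0.657, -0.126, 0.2) 0 -> [ 0.0014 -0.     -0.0026 -0.1796  0.0678  0.002 ]
```

Request:
carry_out([
  [0,0,0,-0.012,0.005,0.001,1],
  [0,0,0,-0.034,0.013,0.002,1],
  [0,0,0,-0.059,0.022,0.002,1],
  [0,0,0,-0.084,0.032,0.002,1],
  [0,0,0,-0.109,0.041,0.002,1],
  [0,0,-0.002,-0.132,0.05,0.002,1],
  [0.001,0,-0.003,-0.152,0.057,0.002,1],
  [0.001,0,-0.003,-0.167,0.063,0.002,1],
  [0.001,0,-0.003,-0.176,0.066,0.002,1],
  [0.001,0,-0.003,-0.1795,0.068,0.002,1],
  [0.001,0,-0.003,-0.1795,0.068,0.002,1],
  [0.001,0,-0.003,-0.1795,0.068,0.002,1],
  [0.001,0,-0.003,-0.1795,0.068,0.002,1],
])

```text
clock: 45.43
tool_pos: [0.6571, -0.1244, 0.2001]
ee_rot: [-2.219, -2.223, -0.001]
ft_force: [0.4, -0.3, -3.9]
grip_width: 0.0649
```

```bash
python3 - <<'E'
from look import *
look("w22",[(.6545,.0187,.108,.03),(.682,-.0535,.082,.0325)],[(.691,-.092,.018),(.623,-.092,.018)]);status(env,((.657,-.126,.052),0))
E
```

```text
t 45.43 tcp [ 0.6571 -0.1244  0.2001] psi 0.11 tilt 0.04 F [ 0.4 -0.3 -3.9] w 0.0649 j [-0.14  0.67  0.39  1.53 -0.28  1.    0.33]
t 45.48 tcp [ 0.6571 -0.1246  0.2001] psi 0.1 tilt 0.04 F [-0.1  0.1 -4.6] w 0.0649 j [-0.14  0.67  0.39  1.53 -0.28  1.    0.33]
 goal (0.657, -0.126, 0.052) 0 -> [ 0.0004 -0.0006  0.0018 -0.0015 -0.0002  0.1481]
```

View pics/w22.png

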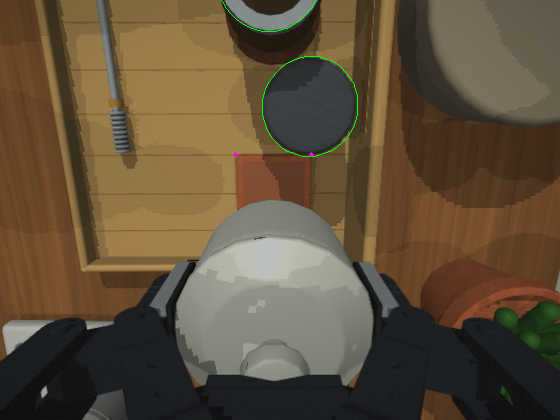

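Tile corners line up at (236,155) and (312,154). Lowering.

Request:
carry_out([
  [0,0,0.002,-0.001,0,0.01,1],
  [0,0,0.002,-0.0015,0,0.03,1],
  [0,0,0.002,-0.0015,0,0.05,1],
  [0,0,0.002,-0.0015,0,0.07,1],
  [0,0,0.002,-0.0015,0,0.09,1],
  [0,0,0.002,-0.0015,0,0.108,1],
  [0,0,0.002,-0.0015,0,0.123,1],
  [0,0,0.002,-0.0015,0,0.134,1],
  [0,0,0.002,-0.0015,0,0.141,1],
  [0,0,0.002,-0.0015,0,0.145,1],
  [0,0,0.002,-0.0015,0,0.1465,1],
  [0,0,0.002,-0.0015,0,0.1475,1],
  [0,0,0.002,-0.0015,0,0.1485,1],
  [0,0,0.002,-0.0015,0,0.149,1],
  [0,0,0.002,-0.0015,0,0.149,1],
])

```text
clock: 46.73
tool_pos: [0.6576, -0.126, 0.0519]
ee_rot: [2.221, 2.221, 0.002]
ft_force: [-1.4, 0.6, 2.9]
grip_width: 0.0646
```

Request:
carry_out([
  [0,0,0,0,0,0,0.5],
  [0,0,0,0,0,0,0.3],
  [0,0,0,0,0,0,0.1],
  [0,0,0,0,0,0,0],
  [0,0,0,0,0,0,0],
  [0,0,0,0,0,0,0],
  [0,0,0,0,0,0,0],
  [0,0,0,0,0,0,0],
  [0,0,0,0,0,-0.015,0],
  [0,0,0,0,0,-0.04,0],
  [0,0,0,0,0,-0.08,0],
  [0,0,0,0,0,-0.12,0],
  [0,0,0,0,0,-0.15,0],
  [0,0,0,0.02,-0.02,-0.17,0],
  [0,0,0,0.05,-0.05,-0.17,0],
  [0,0,0,0.08,-0.09,-0.17,0],
  [0,0,0,0.08,-0.13,-0.17,0],
  [0,0,0,0.08,-0.15,-0.17,0],
  [0,0,0,0.08,-0.15,-0.17,0],
  [0,0,0,0.08,-0.15,-0.17,0],
])

```text
clock: 48.4
tool_pos: [0.5069, -0.0459, 0.2233]
ee_rot: [2.221, 2.221, 0.005]
ft_force: [1.3, 0.2, 0.4]
grip_width: 0.085
```

```bash
python3 - <<'E'
from look import *
status(env)
items=[(.6545,.0187,.108,.03),(.682,-.0535,.082,.0325),(.657,-.126,.111,.01),(.657,-.126,.082,.0335),(.4796,-.3425,.092,.029),(.4796,-.3425,.028,.055)]
cal=pickle.load(open("cal.pkl","rb"))
for n,(x,y) in (("scene",(80,160)),("side",(230,130))):
    im=env.get_image(n)[:,:,::-1].copy();C=Cam(cal[n])
    b=cv2.resize(im,None,fx=3,fy=3,interpolation=2)
    for i in items: cv2.polylines(b,[((C.proj(circ(*i))+.5)*3-.5).round().astype(int)],True,(0,255,0),1)
    h=200 if n=="side" else 150
    b=b[y*3:y*3+(600 if n=="side" else 450),x*3:x*3+800];
    cv2.imwrite(f"pics/f_{n}.png",b)
look("w23",items)
E
```

```text
t 48.4 tcp [ 0.5069 -0.0459  0.2233] psi -0.0 tilt 0.2 F [1.3 0.2 0.4] w 0.085 j [-0.36  0.39  0.43  1.94 -0.21  0.86  0.19]
t 48.5 tcp [ 0.5083 -0.0461  0.2226] psi -0.01 tilt 0.18 F [ 0.3 -1.1 -0.6] w 0.0855 j [-0.36  0.39  0.43  1.94 -0.21  0.86  0.19]
```

View pics/f_scene.png

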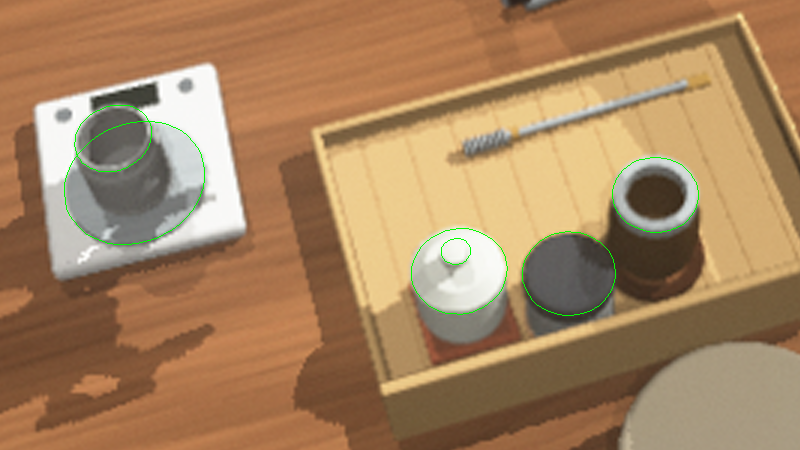

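View pics/f_side.png

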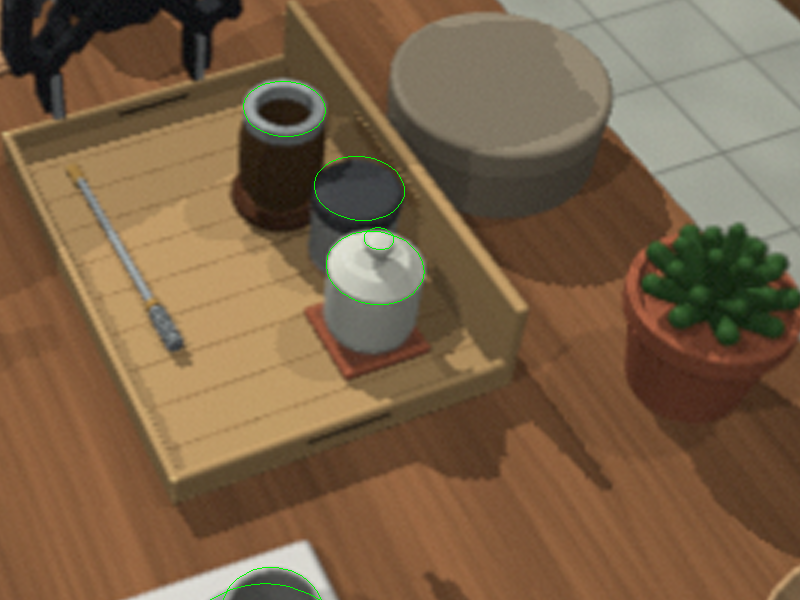

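View pics/w23.png

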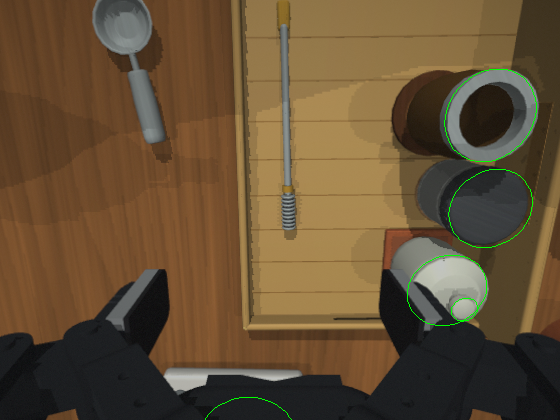

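All the pieces are in place and upright, and the arm is clear. Handing in.

```bash
python3 - <<'E'
from station import env
print(env.finish_job())
E
```

```text
the job is handed in; nothing more can be done
None
```

I finished the whole sequence and handed the job in at about 48.5 s of the 136 s allowed; finish_job gave no verdict.

- **What I did:** I stood the gourd and then the sugar pot on the cork mat. The empty tin went to the middle of the scale platform and the full tin onto the coaster. Then I put the gourd back on its stand and the pot back on its tile. I lowered each piece until the wrist force changed, then released it.
- **Last checks:** In the final scene, side and wrist pictures, the outlines projected at the target positions matched the pieces to within about 1–2 mm. Everything looked upright. The gripper was open and clear of everything.
- **Less certain:** I judged the bombilla by eye only and saw no movement; I did not measure its position again at the end. The first camera estimate of the full tin's top was 63 mm instead of 68 mm, because I picked the edge badly. The outline drawn at 68 mm fitted, and no check failed.

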